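Load the cutter spindles in the tool store

TASK

Load the set onto the post of the green spindle so that no two cutters touch: from the bottom up, the yellow-toothed cutter, the brass spacer, the white-toothed cutter and the blue spacer; the worn red cutter goes alone onto the orange spindle. Lower every ring all the way down over its post before letting go (the teeth chip if it is dropped), so that each lies flat on what is below it. Leave the tool holder, the jar and the bin of inserts where they stand.

Things in the scene. Friction and masses are not known exactly. Their poses are not given: they have to be found in the camera images.
- spindle_green: Fixed to the table: green base disc 80 mm in diameter and 10 mm high, with an upright round steel post of 18 mm diameter in its middle. The post's top is 64 mm above the table; its last 8 mm taper to 7 mm diameter. Origin: centre of the underside, on the post's axis, at table height; z up. The spindle for the good set.
- spindle_orange: Fixed to the table: orange base disc 80 mm in diameter and 10 mm high, with an upright round steel post of 18 mm diameter in its middle. The post's top is 64 mm above the table; its last 8 mm taper to 7 mm diameter. Origin: centre of the underside, on the post's axis, at table height; z up. The spindle for the rejected cutter.
- cutter_yellow: Milling cutter, a flat ring 57 mm in outer diameter (59 mm over the teeth as seen), 14 mm thick, with a 32 mm bore, about 0.2 kg: dark steel body with ten yellow teeth. It starts lying flat on the table. Origin: on the ring's axis at the underside; z up along the axis.
- cutter_white: Milling cutter, a flat ring 57 mm in outer diameter (59 mm over the teeth as seen), 14 mm thick, with a 32 mm bore, about 0.2 kg: black body with ten white teeth. It starts lying flat on the table. Origin: on the ring's axis at the underside; z up along the axis.
- cutter_red: Milling cutter, a flat ring 57 mm in outer diameter (59 mm over the teeth as seen), 14 mm thick, with a 32 mm bore, about 0.2 kg: worn one, painted red, with ten black teeth. It starts lying flat on the table. Origin: on the ring's axis at the underside; z up along the axis.
- spacer_brass: Spacer, a plain ring 46 mm in outer diameter, 12 mm thick, with a 32 mm bore, under 0.12 kg: yellow-brown brass. It starts lying flat on the table. Origin: on the ring's axis at the underside; z up along the axis.
- spacer_blue: Spacer, a plain ring 46 mm in outer diameter, 12 mm thick, with a 32 mm bore, under 0.12 kg: blue. It starts lying flat on the table. Origin: on the ring's axis at the underside; z up along the axis.
- holder: Bystander: steel tool holder standing on its 62 mm wide flange, tapering upward, 66 mm high, 0.6 kg, loose. Origin: centre of the underside.
- jar: Bystander: closed amber jar with a black cap, 50 mm in diameter, 60 mm high, loose. Origin: centre of the underside.
- bin: Bystander: small red open bin of inserts, 66 x 50 mm, 32 mm high, loose. Origin: centre of the underside; x along the 66 mm side.
There are look-alikes about, which are no part of the job. Of the things that look like the spindle_green, take the one that is nearest to the robot's base at the start.

How it is judged:
At the end, for the whole second after the job is handed in: Rings released, at rest, flat within 0.12 rad, axes within 10 mm of their post; undersides above the table within 4 mm of: green: yellow-toothed 10, brass 24, white-toothed 36, blue 50 mm; orange: red 10 mm. Tool holder, jar, bin upright (0.3 rad) and within 30 mm of their start (horizontal distance between each of cutter_yellow, spacer_brass, cutter_white, spacer_blue and spindle_green below 0.01 m and z of cutter_yellow in the frame of spindle_green between 0.006 and 0.014 m and angle between each of cutter_yellow, spacer_brass, cutter_white, spacer_blue, cutter_red's own z axis and vertical below 0.12 rad and linear speed of each of cutter_yellow, spacer_brass, cutter_white, spacer_blue, cutter_red below 0.02 m/s and contact force between each of cutter_yellow, spacer_brass, cutter_white, spacer_blue, cutter_red and the fingers below 0.1 N and z of spacer_brass in the frame of spindle_green between 0.02 and 0.028 m and z of cutter_white in the frame of spindle_green between 0.032 and 0.04 m and z of spacer_blue in the frame of spindle_green between 0.046 and 0.054 m and horizontal distance between cutter_red and spindle_orange below 0.01 m and z of cutter_red in the frame of spindle_orange between 0.006 and 0.014 m and distance of each of holder, jar, bin from where it was at the start of the episode below 0.03 m and angle between each of holder, jar, bin's own z axis and vertical below 0.3 rad); the robot touches nothing.
It fails at once if the tool holder, the jar or the bin pushed more than 30 mm or knocked over (distance of any of holder, jar, bin from where it was at the start of the episode above 0.03 m or angle between any of holder, jar, bin's own z axis and vertical above 0.3 rad).
It fails at once if a cutter or spacer dropped: falling faster than 0.7 m/s out of the fingers (a free fall of about 25 mm) ((linear speed of cutter_yellow above 0.7 m/s and contact force between cutter_yellow and the fingers below 0.01 N) or (linear speed of spacer_brass above 0.7 m/s and contact force between spacer_brass and the fingers below 0.01 N) or (linear speed of cutter_white above 0.7 m/s and contact force between cutter_white and the fingers below 0.01 N) or (linear speed of spacer_blue above 0.7 m/s and contact force between spacer_blue and the fingers below 0.01 N) or (linear speed of cutter_red above 0.7 m/s and contact force between cutter_red and the fingers below 0.01 N)).
It also fails if it takes over 109 s, if anything falls off the work surface, if the arm or the gripper's body presses on something with over 40 N, if the wrist force passes 120 N, or if a joint passes its speed limit or range.

ROBOT

A 7-joint arm with a two-finger parallel gripper is mounted at the origin on the work surface. World frame = base frame: x ahead of the robot, y to its left, z up, the work surface at z = 0. Lengths are in m, angles in rad, forces in N, time in s.
With the tool pointing down it reaches from about 0.425 to 0.875 m from the base axis. Payload 4.7 kg.
Tool frame: the origin (TCP) lies at the very end of the fingers, on their centre line; the grasp point (between the pads) lies 19 mm behind it; x points along the fingers, z is the direction in which the jaws open and shut, and the axes are right-handed (so a half turn about x gives the same grasp; the last joint's range is limited). The gripper opens to 87 mm and grips with 3 to 60 N. Pads are 19 mm wide; open, the fingers measure 117 mm over their backs; the gripper's body (75 mm by 190 mm) begins 51 mm behind the grasp point.
Start: joints at [1.326, 0.321, -0.07, 1.45, 0.023, 1.371, -0.057], TCP at [0.166, -0.628, 0.223] pointing down, gripper open.
Joint ranges: [-2.86, 2.86], [-0.3, 2.09], [-1.38, 1.24], [0.06, 2.45], [-1.56, 4.7], [0.09, 2.05], [-2.69, 2.69]. Speed limits (rad/s): [2.57, 2.57, 3.14, 3.14, 3.14, 3.14, 3.14].

INTERFACE

Orientations are given as a rotation vector (axis times angle).
In Python, from bench import telemetry, viewer, workorder gives the robot as it stands.
- The arm moves only by the shell command python3 -m creep 'ROWS' [FORCE]. ROWS is JSON, a list of rows, each an object of numbers: "fingers": the opening, from 0 (shut) to 1 (fully open); "x", "y", "z": the shift along the tool's x, y, z in units of 40 mm (1.0 is 40 mm); "twist": the turn about the tool's x in units of 5 degrees (1.0 is 5 degrees). In form: [{"fingers": .., "x": .., "y": .., "z": .., "twist": ..}, ...]. A call has 1 to 20 rows; each row is the pose to reach, as a shift and turn from the pose commanded when the call began, along the tool's axes at that moment; what a row does not reach only later rows make up. A row lasts 1/12 s, in which the tool goes at most 41.7 mm and 7.16 degrees, less where a joint would pass 70% of its speed; a pose out of reach is approached as far as the arm can. A call with a gripper value outside its range is refused whole. The fingers move at their own pace and stop on an object; FORCE is the grip in N (left out, the last holds). Time passes only in rows, so rows that repeat a pose let the fingers close. It gives the time, the measured TCP pose, the force and the opening at its end, in the units of the state.
- telemetry.get_state(): the state, without advancing time (a new reading comes with each control period).
- viewer.get_image(name): name is "scene" or "top" or "wrist"; returns a dict with "pixels" (384x512x3 uint8, red, green, blue), "z_map" (384x512 float32, m along the optical axis (not along the pixel's ray), 0 where there is no reading), "K" (3x3 intrinsics, pixels), "dist_coeffs" ([k1, k2, p1, p2, k3] as OpenCV has them; the pictures are not rectified), "xyz" and "attitude" of the camera in the world. Camera axes: x right, y up, looking along -z (the intrinsics and any distortion apply to the point x, -y, -z); pixel columns grow to the right and rows downward; lengths in m; the calibration is good to about 2 mm. A picture is of the moment at which its call begins.
- workorder.close_job(): hands the job in, once; it reports no verdict.
The state is a dict: "time": time; "joint_positions": joint angles; "qd": joint speeds; "joint_torque": joint torques, N m; "position": TCP position; "tool_rot": TCP orientation; "ft_force": force on the tool from outside, world axes, zero at the start; "torque": the same for the moment, N m; "grip_width": opening from 0.0 (shut) to 1.0 (fully open).
Only numpy, scipy, OpenCV 4.12 (cv2) and the standard library are available. Lean on these libraries where they do the work, as an engineer would, in place of code of your own. Each camera call takes 0.05 s, during which the arm holds its last target.

## Working session

There is one attempt and no reset: what is moved stays moved. The work goes in short steps, Python scripts to look and compute and a shell command to move; the robot and the scene stay as the last step left them, time stands still between calls to the robot, and variables do not carry over. Pictures are saved under pics/ and viewed, and the job is handed in when it is done.

```bash
ls; mkdir -p pics; cat > h.py <<'E'
import numpy as np, cv2
from scipy.spatial.transform import Rotation as R
from bench import telemetry, viewer, workorder
def snap(name,fn,crop=None,scale=1):
    im=viewer.get_image(name); np.savez('pics/'+fn+'.npz',**{k:np.asarray(v) for k,v in im.items()})
    p=im['pixels']
    if crop: r0,r1,c0,c1=crop; p=p[r0:r1,c0:c1]
    if scale!=1: p=cv2.resize(p,None,fx=scale,fy=scale,interpolation=cv2.INTER_CUBIC)
    cv2.imwrite('pics/'+fn+'.png',p[:,:,::-1]); return im
def crop(fn,r0,r1,c0,c1,scale,out):
    p=np.load('pics/'+fn+'.npz')['pixels'][r0:r1,c0:c1]
    cv2.imwrite('pics/'+out+'.png',cv2.resize(p,None,fx=scale,fy=scale,interpolation=cv2.INTER_CUBIC)[:,:,::-1])
def rot(a):
    a=np.asarray(a)
    if a.shape==(3,3): return a
    return R.from_rotvec(a).as_matrix() if a.size==3 else R.from_quat(a).as_matrix()
def ray(im,u,v):
    q=cv2.undistortPoints(np.array([[[u,v]]],float),np.asarray(im['K']),np.asarray(im['dist_coeffs'])).ravel()
    return rot(im['attitude'])@np.array([q[0],-q[1],-1.])
def at_z(im,u,v,z):
    d=ray(im,u,v); o=np.asarray(im['xyz']); return o+d*(z-o[2])/d[2]
def by_depth(im,u,v):
    return np.asarray(im['xyz'])+ray(im,u,v)*im['z_map'][int(round(v)),int(round(u))]
E
python3 - <<'E'
from h import *
s=telemetry.get_state()
for k,v in s.items(): print(k,np.round(v,4))
print(R.from_rotvec(s['tool_rot']).as_matrix().round(3))
for n in ['scene','top','wrist']:
    im=snap(n,n+'0'); print(n,im['xyz'],im['attitude'],im['K'],im['dist_coeffs'])
E
```

```text
pics
time 0.0
joint_positions [ 1.3261  0.3218 -0.0701  1.4517  0.0226  1.3708 -0.0569]
qd [-0.0006 -0.0018  0.0005  0.0005  0.0013 -0.0002 -0.0014]
joint_torque [ 7.00000e-04 -4.91276e+01 -4.03700e-01 -3.12532e+01 -6.39000e-02
  4.38000e-02  2.00000e-04]
position [ 0.1662 -0.6278  0.2215]
tool_rot [ 1.0176  1.3222 -1.0157]
ft_force [ 0.4272 -0.5243 -0.9344]
torque [-0.0157 -0.0189 -0.0229]
grip_width 1.0
[[-0.001  0.967  0.256]
 [ 0.002  0.256 -0.967]
 [-1.    -0.    -0.002]]
scene [1.13671007 0.68361814 0.64891361] [0.45444377 1.14044768 2.17610283] [[423.21569804   0.         255.40461901]
 [  0.         423.21569804 183.24797663]
 [  0.           0.           1.        ]] [0.03447306 0.         0.         0.         0.        ]
top [0.43324992 0.05089836 1.05227736] [ 0.0991129  -0.05912049 -1.55147456] [[429.18388383   0.         260.5799062 ]
 [  0.         429.18388383 195.5203181 ]
 [  0.           0.           1.        ]] [0.04442696 0.         0.         0.         0.        ]
wrist [ 0.24486132 -0.607288    0.38447147] [-0.2551965   0.19739525 -1.29992797] [[318.18409452   0.         253.82873737]
 [  0.         318.18409452 203.30341537]
 [  0.           0.           1.        ]] [-0.04981065  0.          0.          0.          0.        ]
```

View pics/top0.png

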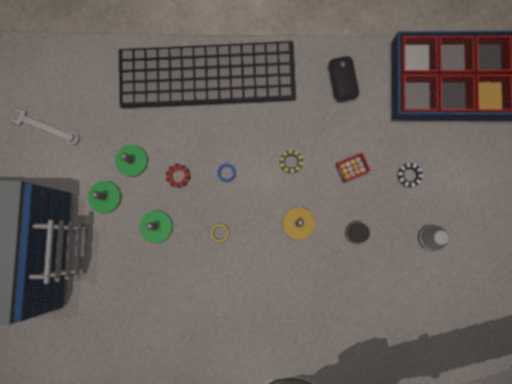

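View pics/scene0.png

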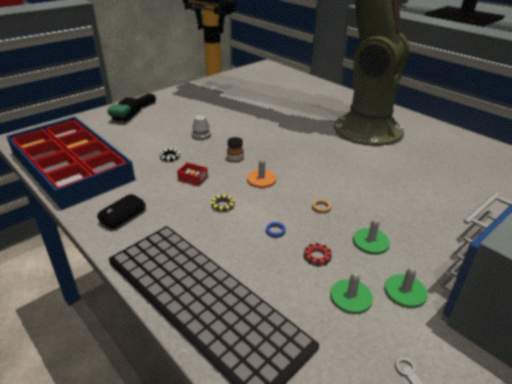

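View pics/wrist0.png

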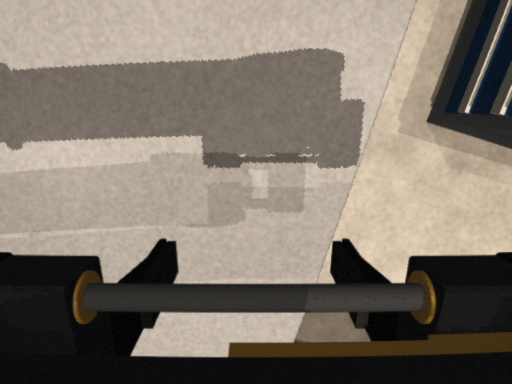

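```bash
python3 - <<'E'
from h import *
im=dict(np.load('pics/top0.npz'))
for n,u,v,z in [('gA',131,161,.01),('gB',104,197,.01),('gC',156,226,.01),('red',178,176,.014),('blue',227,173,.012),('yel',291,161,.014),('white',410,175,.014),('brass',220,233,.012),('orange',299,224,.01),('bin',353,167,.03),('jar',357,233,.06),('holder',432,237,.03)]:
    p=at_z(im,u,v,z); print(n,p.round(3),'r',np.hypot(*p[:2]).round(3),'depth',by_depth(im,u,v).round(3))
for i,(n,c) in enumerate([('a',(140,250,80,240)),('b',(140,250,200,330)),('c',(140,250,280,450))]):
    crop('top0',*c,5 if i else 5,'top0'+n)
E
```

```text
gA [0.619 0.4   0.01 ] r 0.737 depth [0.615 0.393 0.032]
gB [0.529 0.462 0.01 ] r 0.702 depth [0.527 0.456 0.026]
gC [0.46  0.331 0.01 ] r 0.567 depth [0.459 0.324 0.037]
red [0.583 0.282 0.014] r 0.648 depth [0.585 0.284 0.003]
blue [0.593 0.162 0.012] r 0.614 depth [0.594 0.163 0.005]
yel [0.624 0.006 0.014] r 0.624 depth [ 0.627  0.005 -0.001]
white [ 0.594 -0.281  0.014] r 0.657 depth [ 0.596 -0.285  0.001]
brass [0.446 0.175 0.012] r 0.479 depth [0.446 0.176 0.001]
orange [ 0.471 -0.016  0.01 ] r 0.471 depth [ 0.469 -0.012  0.064]
bin [ 0.609 -0.142  0.03 ] r 0.625 depth [ 0.611 -0.144  0.016]
jar [ 0.451 -0.145  0.06 ] r 0.474 depth [ 0.451 -0.144  0.062]
holder [ 0.446 -0.324  0.03 ] r 0.551 depth [ 0.446 -0.31   0.068]
```

View pics/top0a.png

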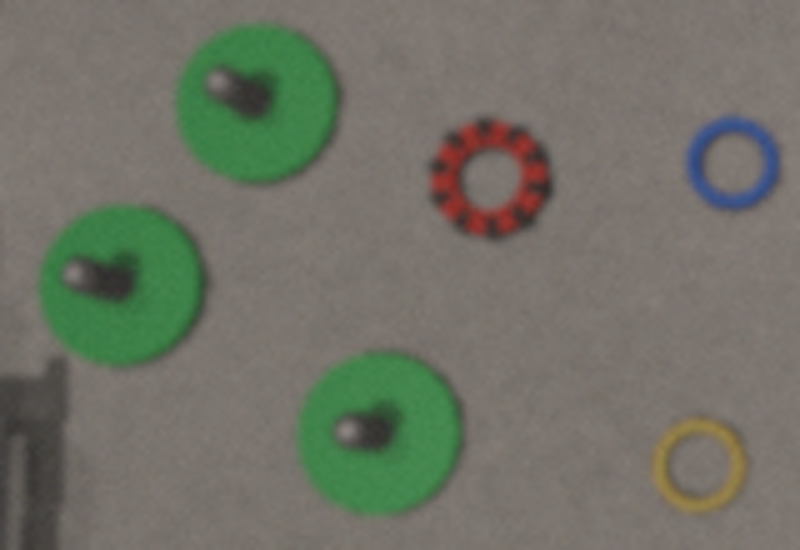

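View pics/top0b.png

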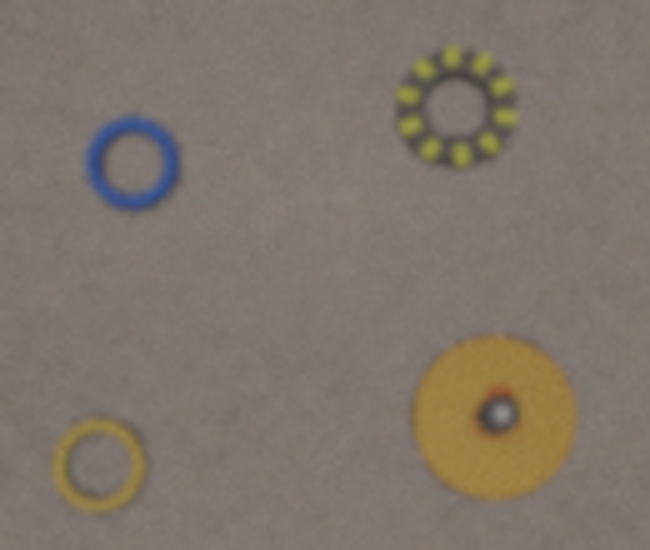

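View pics/top0c.png

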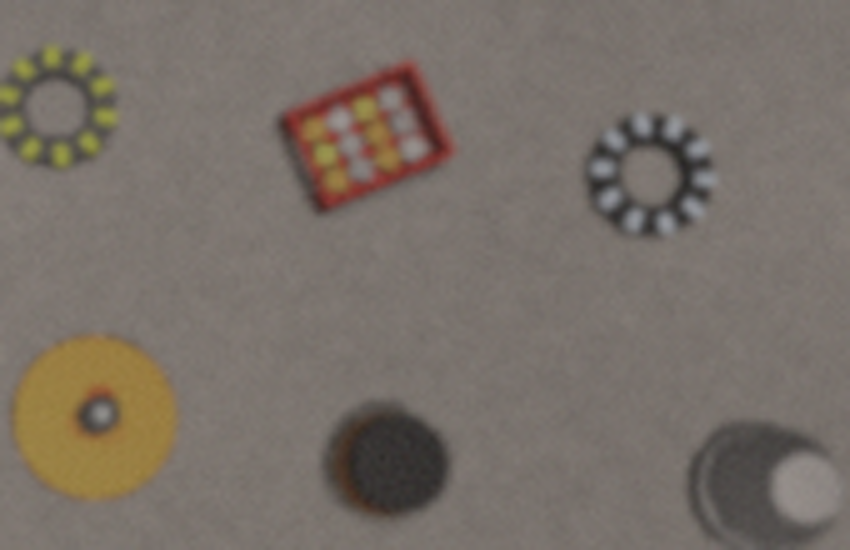

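The top picture shows three green spindles. The one at (156,226) is nearest the base, at r 0.567 m against 0.70 and 0.74 m. The five rings and the bystanders are all more than 100 mm apart. I'm refining the centres and working out the first move.

```bash
cat >> h.py <<'E'
def goto(x,y,z):
    s=telemetry.get_state(); M=R.from_rotvec(s['tool_rot']).as_matrix(); p=np.array(s['position'])
    d=M.T@(np.array([x,y,z])-p)
    yaw=np.degrees(np.arctan2(M[1,2],M[0,2]))
    print('pos',p.round(4),'units xyz',(d/0.04).round(3),'dist mm',(np.linalg.norm(d)*1e3).round(1),'yaw z',yaw.round(2),'twist to 0:',(yaw/5).round(3),'t',s['time'],'tilt',M[2].round(3))
E
python3 - <<'E'
from h import *
im=dict(np.load('pics/top0.npz'))
for n,u,v,z in [('gC',155.6,226.2,.01),('red',177.8,175.4,.012),('blue',226.2,172.2,.011),('yel',291,161,.012),('white',410,174.4,.012),('brass',219.6,232.8,.011),('orange',298.6,223,.01)]:
    p=at_z(im,u,v,z); print(n,p.round(4),'r',np.hypot(*p[:2]).round(3))
hsv=cv2.cvtColor(im['pixels'],cv2.COLOR_RGB2HSV)
def cen(lo,hi,box,z,n):
    m=cv2.inRange(hsv,np.array(lo),np.array(hi)); k=np.zeros_like(m); r0,r1,c0,c1=box; k[r0:r1,c0:c1]=m[r0:r1,c0:c1]
    pts=cv2.findNonZero(k); (c,r)=cv2.minEnclosingCircle(cv2.convexHull(pts)); mm=pts.reshape(-1,2).mean(0)
    print(n,'circ',np.round(c,1),round(r,1),'mean',mm.round(1),at_z(im,*c,z).round(4),at_z(im,*mm,z).round(4))
cen((45,80,60),(80,255,255),(205,248,135,180),.01,'gC')
cen((100,90,50),(130,255,255),(155,190,210,245),.011,'blue')
cen((15,90,80),(32,255,255),(218,250,205,235),.011,'brass')
cen((12,100,80),(32,255,255),(200,245,278,322),.01,'orange')
cen((24,90,90),(45,255,255),(145,178,275,308),.012,'yel')
cen((90,15,110),(140,255,255),(158,192,390,428),.012,'white')
goto(.624,.006,.2)
E
```

```text
gC [0.4594 0.3324 0.01  ] r 0.567
red [0.5847 0.2828 0.012 ] r 0.65
blue [0.5947 0.1641 0.011 ] r 0.617
yel [0.6247 0.0055 0.012 ] r 0.625
white [ 0.5957 -0.2815  0.012 ] r 0.659
brass [0.4462 0.1761 0.011 ] r 0.48
orange [ 0.4734 -0.0147  0.01  ] r 0.474
gC circ [155.5 226.5] 16.3 mean [155.7 226.4] [0.4587 0.3327 0.01  ] [0.4591 0.3321 0.01  ]
blue circ [226.  172.2] 8.8 mean [226.  172.2] [0.5946 0.1645 0.011 ] [0.5948 0.1646 0.011 ]
brass circ [219.3 232.5] 9.3 mean [219.5 232.6] [0.4469 0.1768 0.011 ] [0.4466 0.1763 0.011 ]
orange circ [298.5 223.1] 16.3 mean [298.4 223.2] [ 0.4731 -0.0144  0.01  ] [ 0.473  -0.0143  0.01  ]
yel circ [290.7 160.9] 11.9 mean [290.7 161. ] [0.625  0.0061 0.012 ] [0.6246 0.0063 0.012 ]
white circ [409.5 173.7] 10.6 mean [407.1 171.5] [ 0.5974 -0.2803  0.012 ] [ 0.6027 -0.2748  0.012 ]
pos [ 0.1662 -0.628   0.2217] units xyz [  0.559  15.121 -12.39 ] dist mm 782.3 yaw z -75.17 twist to 0: -15.034 t 0.15 tilt [-1.    -0.    -0.001]
```

```bash
python3 -m creep '[{"fingers":1,"x":0,"y":0.4,"z":-0.3,"twist":-0.5},{"fingers":1,"x":0.1,"y":1.1,"z":-0.9,"twist":-1.5},{"fingers":1,"x":0.2,"y":2,"z":-1.64,"twist":-3},{"fingers":1,"x":0.3,"y":2.8,"z":-2.3,"twist":-4},{"fingers":1,"x":0.4,"y":3.6,"z":-3,"twist":-5},{"fingers":1,"x":0.5,"y":4.4,"z":-3.6,"twist":-6},{"fingers":1,"x":0.5,"y":5.2,"z":-4.3,"twist":-7},{"fingers":1,"x":0.5,"y":6,"z":-4.9,"twist":-8},{"fingers":1,"x":0.5,"y":6.8,"z":-5.6,"twist":-9},{"fingers":1,"x":0.5,"y":7.6,"z":-6.2,"twist":-10},{"fingers":1,"x":0.5,"y":8.4,"z":-6.9,"twist":-11},{"fingers":1,"x":0.5,"y":9.2,"z":-7.5,"twist":-12},{"fingers":1,"x":0.5,"y":10,"z":-8.2,"twist":-13},{"fingers":1,"x":0.5,"y":10.8,"z":-8.9,"twist":-14},{"fingers":1,"x":0.5,"y":11.6,"z":-9.5,"twist":-15},{"fingers":1,"x":0.5,"y":12.4,"z":-10.2,"twist":-15},{"fingers":1,"x":0.5,"y":13.2,"z":-10.8,"twist":-15},{"fingers":1,"x":0.5,"y":14,"z":-11.5,"twist":-15},{"fingers":1,"x":0.5,"y":14.6,"z":-12,"twist":-15},{"fingers":1,"x":0.5,"y":15.1,"z":-12.39,"twist":-15}]' 30
python3 - <<'E'
from h import *
goto(.625,.006,.06)
im=snap('wrist','w1'); print(telemetry.get_state()['joint_positions'])
E
```

```text
time: 1.82
position: [0.6242, 0.0093, 0.2022]
tool_rot: [0.001, 1.571, 0.002]
ft_force: [1.0, 1.1, 0.3]
grip_width: 1.001
pos [0.6242 0.0093 0.2022] units xyz [ 3.555 -0.089  0.019] dist mm 142.2 yaw z 0.01 twist to 0: 0.003 t 1.8167 tilt [-1.     0.002 -0.   ]
[ 0.49453368  0.35658995 -0.70254683  1.52532444  0.22794945  1.34206449
 -0.22317663]
```

View pics/w1.png

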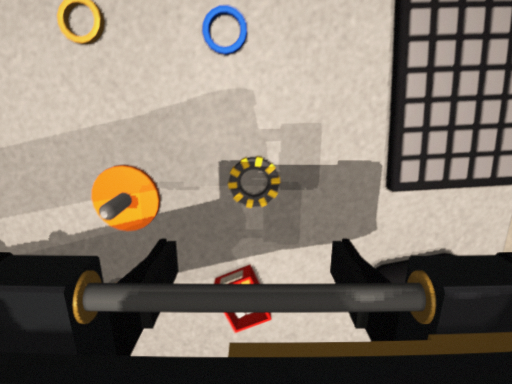

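The wrist picture shows the yellow cutter at about (254,182), the orange disc at (125,197), brass at (80,19) and blue at (225,29). I'm cross-checking these against the top camera.

```bash
python3 - <<'E'
from h import *
im=dict(np.load('pics/w1.npz'))
for n,u,v,z in [('yel',254.3,182,.012),('orange disc',125,197.5,.01),('brass',80,19.5,.011),('blue',225,29.5,.011)]:
    print(n,at_z(im,u,v,z).round(4))
E
```

```text
yel [0.6247 0.0071 0.012 ]
orange disc [ 0.4733 -0.0121  0.01  ]
brass [0.4469 0.1769 0.011 ]
blue [0.5948 0.1652 0.011 ]
```

```bash
python3 -m creep '[{"fingers":1,"x":0.4,"y":-0.07,"z":0.02,"twist":0},{"fingers":1,"x":1.0,"y":-0.07,"z":0.02,"twist":0},{"fingers":1,"x":1.8,"y":-0.07,"z":0.02,"twist":0},{"fingers":1,"x":2.6,"y":-0.07,"z":0.02,"twist":0},{"fingers":1,"x":3.2,"y":-0.07,"z":0.02,"twist":0},{"fingers":1,"x":3.5,"y":-0.07,"z":0.02,"twist":0},{"fingers":1,"x":3.5,"y":-0.07,"z":0.02,"twist":0},{"fingers":1,"x":3.5,"y":-0.07,"z":0.02,"twist":0}]'
python3 - <<'E'
from h import *
goto(.625,.0065,.004)
im=snap('wrist','w2')
E
```

```text
time: 2.53
position: [0.6242, 0.0024, 0.0627]
tool_rot: [0.003, 1.571, -0.002]
ft_force: [0.8, -0.4, 0.9]
grip_width: 1.002
pos [0.6242 0.0024 0.0627] units xyz [1.468 0.102 0.02 ] dist mm 58.9 yaw z -0.18 twist to 0: -0.036 t 2.5333 tilt [-1.  0. -0.]
```

View pics/w2.png

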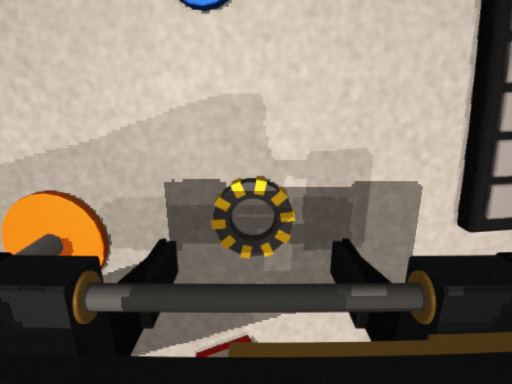

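```bash
python3 - <<'E'
from h import *
im=dict(np.load('pics/w2.npz'))
print(at_z(im,253,217,.012).round(4)); 
for i in range(3): print(telemetry.get_state()['position'])
E
```

```text
[0.6236 0.0074 0.012 ]
[0.62517919 0.00257546 0.06397276]
[0.62517919 0.00257546 0.06397276]
[0.62517919 0.00257546 0.06397276]
```

```bash
python3 -m creep '[{"fingers":1,"x":0.3,"y":0.11,"z":0,"twist":0},{"fingers":1,"x":0.8,"y":0.11,"z":0,"twist":0},{"fingers":1,"x":1.2,"y":0.11,"z":0,"twist":0},{"fingers":1,"x":1.4,"y":0.11,"z":0,"twist":0},{"fingers":1,"x":1.48,"y":0.11,"z":0,"twist":0},{"fingers":1,"x":1.48,"y":0.11,"z":0,"twist":0},{"fingers":1,"x":1.48,"y":0.11,"z":0,"twist":0}]'
python3 - <<'E'
from h import *
goto(.625,.007,.004)
E
```

```text
time: 3.17
position: [0.625, 0.0071, 0.0043]
tool_rot: [0.002, 1.569, -0.002]
ft_force: [0.5, 0.5, -0.9]
grip_width: 1.004
pos [0.625  0.0071 0.0043] units xyz [ 0.007 -0.002  0.   ] dist mm 0.3 yaw z -0.17 twist to 0: -0.033 t 3.1667 tilt [-1.    -0.     0.002]
```

Pose is good; close on the ring.

```bash
python3 -m creep '[{"fingers":0.5,"x":0,"y":0,"z":0,"twist":0},{"fingers":0.5,"x":0,"y":0,"z":0,"twist":0},{"fingers":0.5,"x":0,"y":0,"z":0,"twist":0},{"fingers":0.5,"x":0,"y":0,"z":0,"twist":0},{"fingers":0.5,"x":0,"y":0,"z":0,"twist":0},{"fingers":0.5,"x":0,"y":0,"z":0,"twist":0},{"fingers":0.5,"x":0,"y":0,"z":0,"twist":0},{"fingers":0.5,"x":0,"y":0,"z":0,"twist":0}]' 30
python3 - <<'E'
from h import *
goto(.459,.332,.1); im=snap('wrist','w3')
E
```

```text
time: 3.83
position: [0.6241, 0.0069, 0.0035]
tool_rot: [0.002, 1.571, -0.002]
ft_force: [-0.4, 0.3, 2.1]
grip_width: 0.637
pos [0.6241 0.0069 0.0035] units xyz [-2.413  8.115 -4.152] dist mm 377.2 yaw z -0.17 twist to 0: -0.034 t 3.8333 tilt [-1. -0. -0.]
```

View pics/w3.png

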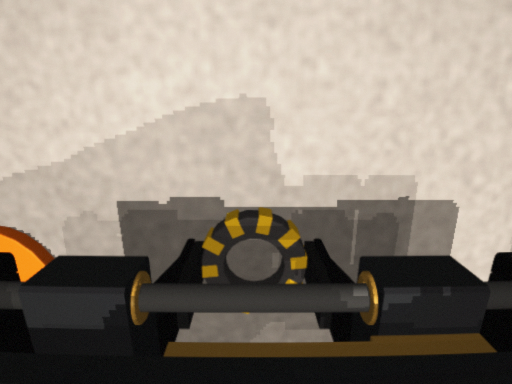

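```bash
python3 -m creep '[{"fingers":0.5,"x":-0.3,"y":0,"z":0,"twist":0},{"fingers":0.5,"x":-0.9,"y":0,"z":0,"twist":0},{"fingers":0.5,"x":-1.6,"y":0.2,"z":-0.1,"twist":0},{"fingers":0.5,"x":-2.2,"y":0.7,"z":-0.35,"twist":0},{"fingers":0.5,"x":-2.5,"y":1.4,"z":-0.7,"twist":0},{"fingers":0.5,"x":-2.5,"y":2.1,"z":-1.05,"twist":0},{"fingers":0.5,"x":-2.5,"y":2.8,"z":-1.4,"twist":0},{"fingers":0.5,"x":-2.5,"y":3.5,"z":-1.75,"twist":0},{"fingers":0.5,"x":-2.5,"y":4.2,"z":-2.1,"twist":0},{"fingers":0.5,"x":-2.5,"y":4.9,"z":-2.5,"twist":0},{"fingers":0.5,"x":-2.5,"y":5.6,"z":-2.9,"twist":0},{"fingers":0.5,"x":-2.5,"y":6.3,"z":-3.2,"twist":0},{"fingers":0.5,"x":-2.5,"y":7,"z":-3.55,"twist":0},{"fingers":0.5,"x":-2.5,"y":7.5,"z":-3.85,"twist":0},{"fingers":0.5,"x":-2.5,"y":7.9,"z":-4.05,"twist":0},{"fingers":0.5,"x":-2.5,"y":8.1,"z":-4.15,"twist":0},{"fingers":0.5,"x":-2.5,"y":8.1,"z":-4.15,"twist":0},{"fingers":0.5,"x":-2.5,"y":8.1,"z":-4.15,"twist":0}]'
python3 - <<'E'
from h import *
goto(.459,.332,.014); im=snap('wrist','w4'); snap('scene','s4',(180,340,280,480),4);snap('top','t4',(180,280,100,230),5)
E
```

```text
time: 5.38
position: [0.4595, 0.3307, 0.1033]
tool_rot: [0.001, 1.571, -0.003]
ft_force: [1.0, -0.9, -2.0]
grip_width: 0.64
pos [0.4595 0.3307 0.1033] units xyz [ 2.233  0.034 -0.013] dist mm 89.3 yaw z -0.16 twist to 0: -0.032 t 5.3833 tilt [-1.    -0.001  0.   ]
```

View pics/w4.png

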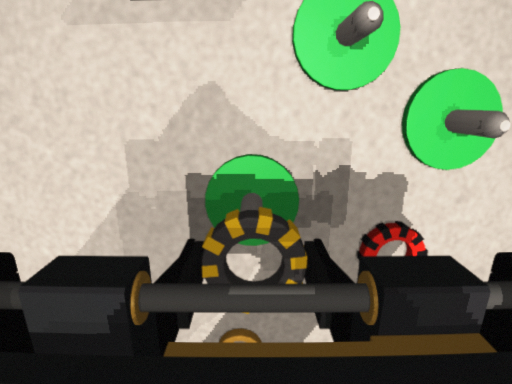

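View pics/s4.png

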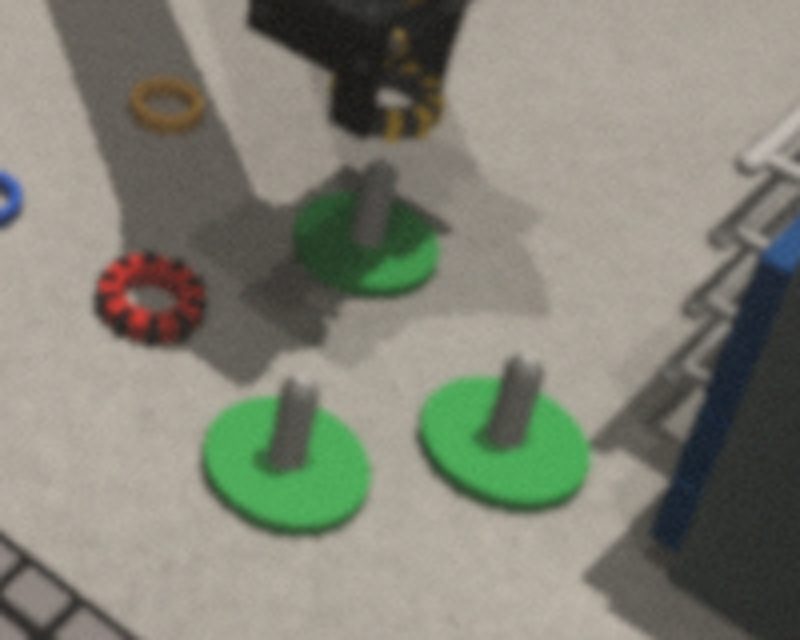

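View pics/t4.png

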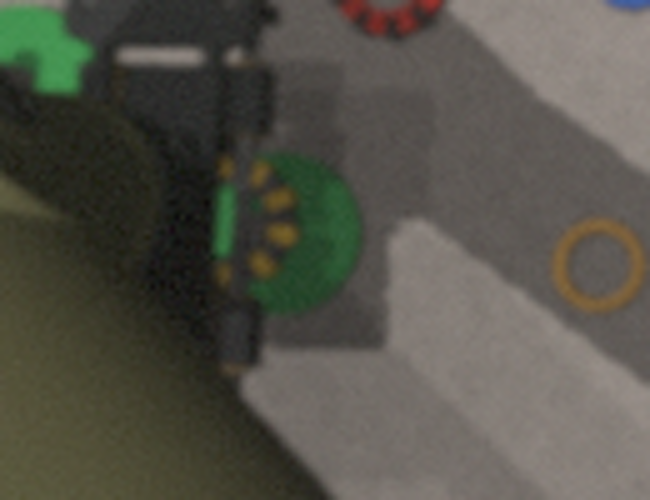

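```bash
python3 - <<'E'
from h import *
im=dict(np.load('pics/w4.npz'))
hsv=cv2.cvtColor(im['pixels'],cv2.COLOR_RGB2HSV); m=cv2.inRange(hsv,np.array((45,80,30)),np.array((80,255,255)))
k=np.zeros_like(m); k[145:260,195:305]=m[145:260,195:305]
pts=cv2.findNonZero(k).reshape(-1,2); print(pts.min(0),pts.max(0))
for u,v in [(252,154.5),(205,200),(299,200)]: print(at_z(im,u,v,.01).round(4))
ztop=.1035-.0035+.014
for u,v in [(254,208.5),(202.5,260),(307,260)]: print('ring',at_z(im,u,v,ztop).round(4))
E
```

```text
[205 154] [298 245]
[0.4581 0.3738 0.01  ]
[0.4184 0.3356 0.01  ]
[0.4975 0.3355 0.01  ]
ring [0.4596 0.3623 0.114 ]
ring [0.4322 0.3335 0.114 ]
ring [0.4878 0.3334 0.114 ]
```

Held ring centre and spindle axis agree within about 1 mm, so I lower straight down.

```bash
python3 -m creep '[{"fingers":0.5,"x":0.2,"y":0,"z":0,"twist":0},{"fingers":0.5,"x":0.5,"y":0,"z":0,"twist":0},{"fingers":0.5,"x":0.9,"y":0,"z":0,"twist":0},{"fingers":0.5,"x":1.3,"y":0,"z":0,"twist":0},{"fingers":0.5,"x":1.7,"y":0,"z":0,"twist":0},{"fingers":0.5,"x":2,"y":0,"z":0,"twist":0},{"fingers":0.5,"x":2.15,"y":0,"z":0,"twist":0},{"fingers":0.5,"x":2.2,"y":0,"z":0,"twist":0},{"fingers":0.5,"x":2.2,"y":0,"z":0,"twist":0},{"fingers":0.5,"x":2.2,"y":0,"z":0,"twist":0}]'; python3 -m creep '[{"fingers":0.5,"x":0.03,"y":0,"z":0,"twist":0},{"fingers":0.5,"x":0.05,"y":0,"z":0,"twist":0},{"fingers":0.5,"x":0.05,"y":0,"z":0,"twist":0},{"fingers":0.5,"x":0.05,"y":0,"z":0,"twist":0}]'
python3 - <<'E'
from h import *
goto(.459,.332,.0135); im=snap('wrist','w5'); snap('scene','s5',(180,340,280,480),4)
E
```

```text
time: 6.37
position: [0.4596, 0.3318, 0.0158]
tool_rot: [0.003, 1.57, -0.002]
ft_force: [0.8, -0.4, -2.9]
grip_width: 0.64
time: 6.7
position: [0.4593, 0.3314, 0.0136]
tool_rot: [0.002, 1.57, -0.002]
ft_force: [0.3, -0.1, -1.1]
grip_width: 0.64
pos [0.4593 0.3314 0.0136] units xyz [ 0.003  0.014 -0.008] dist mm 0.7 yaw z -0.18 twist to 0: -0.035 t 6.7 tilt [-1.     0.     0.001]
```

View pics/w5.png

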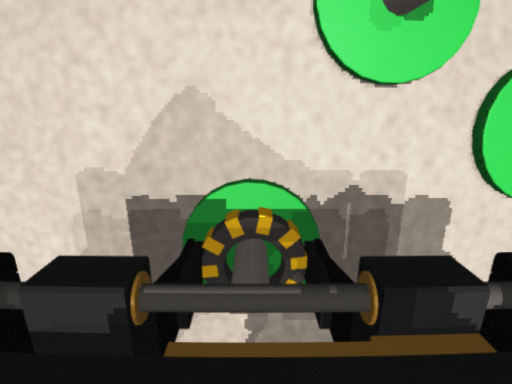

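View pics/s5.png

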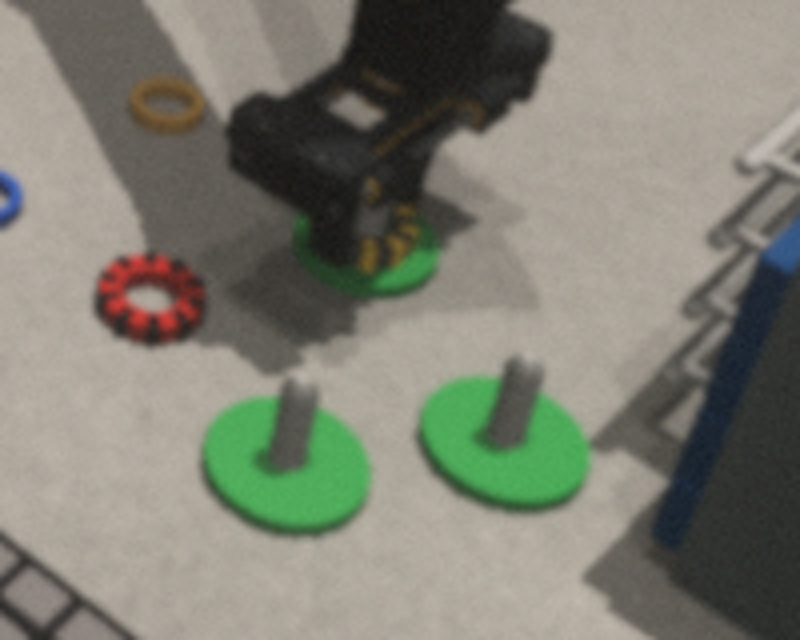

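```bash
python3 -m creep '[{"fingers":0.5,"x":0.01,"y":0,"z":0,"twist":0},{"fingers":0.5,"x":0.02,"y":0,"z":0,"twist":0},{"fingers":0.5,"x":0.02,"y":0,"z":0,"twist":0}]'; python3 -m creep '[{"fingers":0.7,"x":0,"y":0,"z":0,"twist":0},{"fingers":0.8,"x":0,"y":0,"z":0,"twist":0},{"fingers":1,"x":0,"y":0,"z":0,"twist":0},{"fingers":1,"x":0,"y":0,"z":0,"twist":0},{"fingers":1,"x":0,"y":0,"z":0,"twist":0},{"fingers":1,"x":0,"y":0,"z":0,"twist":0}]'
python3 - <<'E'
from h import *
im=snap('wrist','w6');goto(.4466,.1766,.1)
E
```

```text
time: 7.05
position: [0.4593, 0.3314, 0.0134]
tool_rot: [0.002, 1.57, -0.003]
ft_force: [-2.4, -2.2, 5.7]
grip_width: 0.641
time: 7.55
position: [0.4591, 0.3314, 0.0124]
tool_rot: [0.002, 1.571, -0.002]
ft_force: [-0.1, -0.0, 0.8]
grip_width: 0.966
pos [0.4591 0.3314 0.0124] units xyz [-2.189 -3.871 -0.302] dist mm 178.3 yaw z -0.17 twist to 0: -0.034 t 7.6 tilt [-1. -0. -0.]
```

View pics/w6.png

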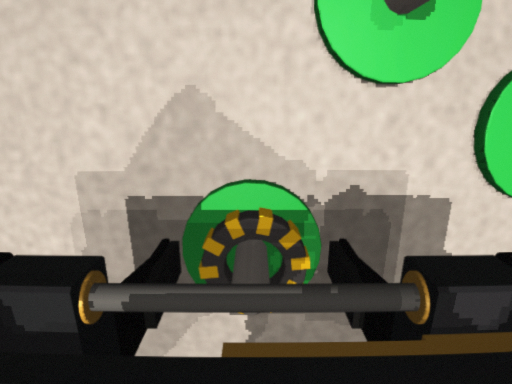

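```bash
python3 -m creep '[{"fingers":1,"x":-0.3,"y":0,"z":0,"twist":0},{"fingers":1,"x":-0.9,"y":0,"z":0,"twist":0},{"fingers":1,"x":-1.6,"y":0,"z":0,"twist":0},{"fingers":1,"x":-2,"y":-0.3,"z":0,"twist":0},{"fingers":1,"x":-2.2,"y":-0.9,"z":-0.1,"twist":0},{"fingers":1,"x":-2.2,"y":-1.6,"z":-0.2,"twist":0},{"fingers":1,"x":-2.2,"y":-2.4,"z":-0.3,"twist":0},{"fingers":1,"x":-2.2,"y":-3.2,"z":-0.3,"twist":0},{"fingers":1,"x":-2,"y":-3.7,"z":-0.3,"twist":0},{"fingers":1,"x":-1.7,"y":-3.87,"z":-0.3,"twist":0},{"fingers":1,"x":-1.3,"y":-3.87,"z":-0.3,"twist":0},{"fingers":1,"x":-1.2,"y":-3.87,"z":-0.3,"twist":0},{"fingers":1,"x":-1.2,"y":-3.87,"z":-0.3,"twist":0},{"fingers":1,"x":-1.2,"y":-3.87,"z":-0.3,"twist":0}]'
python3 - <<'E'
from h import *
goto(.4466,.1766,.003);im=snap('wrist','w7')
E
```

```text
time: 8.77
position: [0.4468, 0.1775, 0.0612]
tool_rot: [0.002, 1.57, -0.001]
ft_force: [0.5, 0.8, 0.9]
grip_width: 0.999
pos [0.4468 0.1775 0.0612] units xyz [ 1.456 -0.022 -0.005] dist mm 58.2 yaw z -0.1 twist to 0: -0.02 t 8.7667 tilt [-1.  0.  0.]
```

View pics/w7.png

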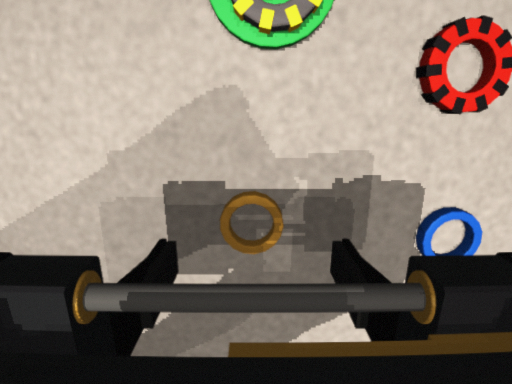

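```bash
python3 - <<'E'
from h import *
im=dict(np.load('pics/w7.npz'))
print(at_z(im,251.5,221.5,.011).round(4), at_z(im,251.5,193,.012).round(4))
E
```

```text
[0.4451 0.1793 0.011 ] [0.4452 0.2006 0.012 ]
```

```bash
python3 -m creep '[{"fingers":1,"x":0.3,"y":0,"z":0,"twist":0},{"fingers":1,"x":0.8,"y":0,"z":-0.02,"twist":0},{"fingers":1,"x":1.2,"y":0.01,"z":-0.02,"twist":0},{"fingers":1,"x":1.38,"y":0.01,"z":-0.02,"twist":0},{"fingers":1,"x":1.44,"y":0.01,"z":-0.02,"twist":0},{"fingers":1,"x":1.44,"y":0.01,"z":-0.02,"twist":0},{"fingers":1,"x":1.44,"y":0.01,"z":-0.02,"twist":0}]' 
python3 -m creep '[{"fingers":0.4,"x":0,"y":0,"z":0,"twist":0},{"fingers":0.4,"x":0,"y":0,"z":0,"twist":0},{"fingers":0.4,"x":0,"y":0,"z":0,"twist":0},{"fingers":0.4,"x":0,"y":0,"z":0,"twist":0},{"fingers":0.4,"x":0,"y":0,"z":0,"twist":0},{"fingers":0.4,"x":0,"y":0,"z":0,"twist":0},{"fingers":0.4,"x":0,"y":0,"z":0,"twist":0},{"fingers":0.4,"x":0,"y":0,"z":0,"twist":0},{"fingers":0.4,"x":0,"y":0,"z":0,"twist":0},{"fingers":0.4,"x":0,"y":0,"z":0,"twist":0}]' 30
python3 - <<'E'
from h import *
goto(.459,.333,.1);im=snap('wrist','w8')
E
```

```text
time: 9.4
position: [0.4464, 0.1775, 0.0035]
tool_rot: [0.002, 1.57, -0.002]
ft_force: [0.1, -0.2, -0.5]
grip_width: 1.001
time: 10.23
position: [0.4458, 0.177, 0.0029]
tool_rot: [0.002, 1.571, -0.002]
ft_force: [-1.0, -0.5, 0.9]
grip_width: 0.509
pos [0.4458 0.177  0.0029] units xyz [-2.428  3.901  0.317] dist mm 184.2 yaw z -0.17 twist to 0: -0.034 t 10.2333 tilt [-1. -0. -0.]
```

View pics/w8.png

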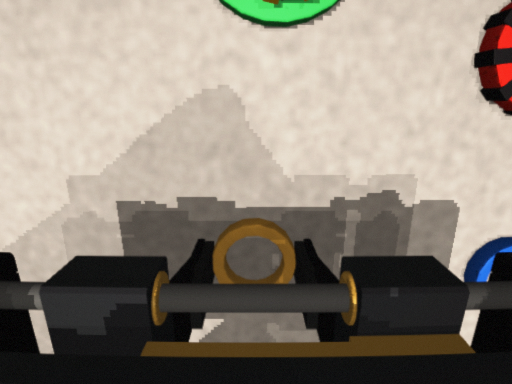

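```bash
python3 -m creep '[{"fingers":0.4,"x":-0.3,"y":0,"z":0,"twist":0},{"fingers":0.4,"x":-0.9,"y":0,"z":0,"twist":0},{"fingers":0.4,"x":-1.6,"y":0.1,"z":0,"twist":0},{"fingers":0.4,"x":-2.2,"y":0.4,"z":0.1,"twist":0},{"fingers":0.4,"x":-2.5,"y":1,"z":0.2,"twist":0},{"fingers":0.4,"x":-2.5,"y":1.7,"z":0.32,"twist":0},{"fingers":0.4,"x":-2.5,"y":2.4,"z":0.32,"twist":0},{"fingers":0.4,"x":-2.5,"y":3.1,"z":0.32,"twist":0},{"fingers":0.4,"x":-2.5,"y":3.6,"z":0.32,"twist":0},{"fingers":0.4,"x":-2.5,"y":3.8,"z":0.32,"twist":0},{"fingers":0.4,"x":-2.5,"y":3.88,"z":0.32,"twist":0},{"fingers":0.4,"x":-2.5,"y":3.88,"z":0.32,"twist":0},{"fingers":0.4,"x":-2.5,"y":3.88,"z":0.32,"twist":0},{"fingers":0.4,"x":-2.5,"y":3.88,"z":0.32,"twist":0}]'
python3 - <<'E'
from h import *
goto(.459,.333,.0275);im=snap('wrist','w9')
E
```

```text
time: 11.45
position: [0.4597, 0.3303, 0.1028]
tool_rot: [0.003, 1.571, -0.005]
ft_force: [0.1, -0.1, 0.2]
grip_width: 0.509
pos [0.4597 0.3303 0.1028] units xyz [ 1.883  0.07  -0.017] dist mm 75.4 yaw z -0.28 twist to 0: -0.057 t 11.45 tilt [-1.    -0.002  0.   ]
```

View pics/w9.png

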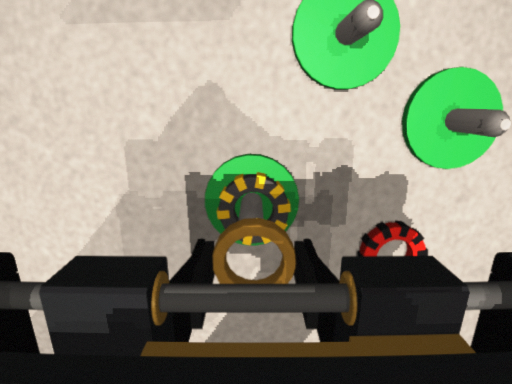

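```bash
python3 - <<'E'
from h import *
im=dict(np.load('pics/w9.npz'))
t=at_z(im,254,219,.112); print('ring top edge',t.round(4),'centre y',(t[1]-.023).round(4))
y=at_z(im,253.5,174,.024); print('yel far edge',y.round(4),'cy',(y[1]-.0292).round(4))
d=at_z(im,252,154.5,.01);print('disc cy',(d[1]-.04).round(4), at_z(im,205,200,.01)[0]+.04,at_z(im,298.5,200,.01)[0]-.04)
E
```

```text
ring top edge [0.4599 0.3557 0.112 ] centre y 0.3327
yel far edge [0.4595 0.3605 0.024 ] cy 0.3313
disc cy 0.3334 0.4587035252298291 0.4572051825234276
```

```bash
python3 -m creep '[{"fingers":0.4,"x":0.2,"y":0,"z":-0.02,"twist":0},{"fingers":0.4,"x":0.5,"y":0,"z":-0.02,"twist":0},{"fingers":0.4,"x":0.9,"y":0,"z":-0.02,"twist":0},{"fingers":0.4,"x":1.3,"y":0,"z":-0.02,"twist":0},{"fingers":0.4,"x":1.6,"y":0,"z":-0.02,"twist":0},{"fingers":0.4,"x":1.8,"y":0,"z":-0.02,"twist":0},{"fingers":0.4,"x":1.85,"y":0,"z":-0.02,"twist":0},{"fingers":0.4,"x":1.85,"y":0,"z":-0.02,"twist":0},{"fingers":0.4,"x":1.85,"y":0,"z":-0.02,"twist":0}]'; python3 -m creep '[{"fingers":0.4,"x":0.03,"y":0,"z":0,"twist":0},{"fingers":0.4,"x":0.05,"y":0,"z":0,"twist":0},{"fingers":0.4,"x":0.05,"y":0,"z":0,"twist":0},{"fingers":0.4,"x":0.05,"y":0,"z":0,"twist":0}]'
```

```text
time: 12.25
position: [0.4586, 0.3326, 0.0293]
tool_rot: [0.003, 1.57, -0.002]
ft_force: [-0.1, 0.2, -1.0]
grip_width: 0.511
time: 12.58
position: [0.4585, 0.3322, 0.0272]
tool_rot: [0.002, 1.57, -0.002]
ft_force: [0.0, -0.8, -0.6]
grip_width: 0.509
```

```bash
python3 -m creep '[{"fingers":0.4,"x":0.01,"y":0,"z":0,"twist":0},{"fingers":0.4,"x":0.02,"y":0,"z":0,"twist":0},{"fingers":0.4,"x":0.02,"y":0,"z":0,"twist":0}]'; python3 - <<'E'
from h import *
im=snap('wrist','w10')
E
```

```text
time: 12.83
position: [0.4585, 0.3323, 0.0269]
tool_rot: [0.002, 1.57, -0.003]
ft_force: [-1.5, -0.9, 6.1]
grip_width: 0.509
```

View pics/w10.png

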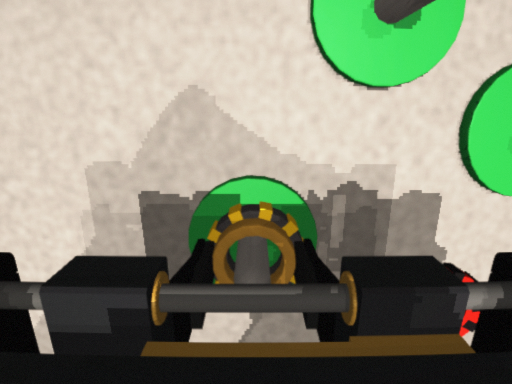

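```bash
python3 -m creep '[{"fingers":0.6,"x":0,"y":0,"z":0,"twist":0},{"fingers":0.7,"x":0,"y":0,"z":0,"twist":0},{"fingers":1,"x":0,"y":0,"z":0,"twist":0},{"fingers":1,"x":0,"y":0,"z":0,"twist":0},{"fingers":1,"x":0,"y":0,"z":0,"twist":0},{"fingers":1,"x":0,"y":0,"z":0,"twist":0},{"fingers":1,"x":0,"y":0,"z":0,"twist":0},{"fingers":1,"x":-0.3,"y":0,"z":0,"twist":0},{"fingers":1,"x":-0.9,"y":0,"z":0,"twist":0},{"fingers":1,"x":-1.6,"y":0,"z":0,"twist":0},{"fingers":1,"x":-2.1,"y":0,"z":0,"twist":0},{"fingers":1,"x":-2.3,"y":0,"z":0,"twist":0},{"fingers":1,"x":-2.3,"y":0,"z":0,"twist":0},{"fingers":1,"x":-2.3,"y":0,"z":0,"twist":0}]'; python3 - <<'E'
from h import *
im=snap('wrist','w11'); goto(.5965,-.281,.1)
E
```

```text
time: 14.05
position: [0.4584, 0.3319, 0.118]
tool_rot: [0.002, 1.57, -0.003]
ft_force: [-0.1, -0.0, -1.2]
grip_width: 1.0
pos [0.4579 0.3315 0.1171] units xyz [  0.442 -15.301   3.515] dist mm 628.2 yaw z -0.18 twist to 0: -0.036 t 14.1 tilt [-1.    -0.001 -0.001]
```

View pics/w11.png

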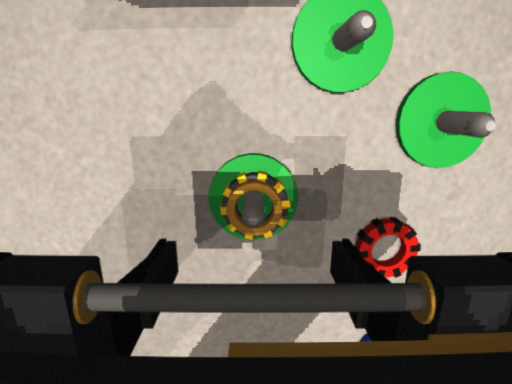

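Yellow and brass sit concentric around the post at about (254,207). Next is the white cutter.

```bash
python3 -m creep '[{"fingers":1,"x":0,"y":-0.3,"z":0.07,"twist":0},{"fingers":1,"x":0,"y":-0.9,"z":0.2,"twist":0},{"fingers":1,"x":0,"y":-1.8,"z":0.4,"twist":0},{"fingers":1,"x":0,"y":-2.8,"z":0.64,"twist":0},{"fingers":1,"x":0,"y":-3.8,"z":0.87,"twist":0},{"fingers":1,"x":0,"y":-4.8,"z":1.1,"twist":0},{"fingers":1,"x":0,"y":-5.8,"z":1.33,"twist":0},{"fingers":1,"x":0,"y":-6.8,"z":1.56,"twist":0},{"fingers":1,"x":0,"y":-7.8,"z":1.8,"twist":0},{"fingers":1,"x":0,"y":-8.8,"z":2,"twist":0},{"fingers":1,"x":0,"y":-9.8,"z":2.25,"twist":0},{"fingers":1,"x":0,"y":-10.8,"z":2.5,"twist":0},{"fingers":1,"x":0,"y":-11.8,"z":2.7,"twist":0},{"fingers":1,"x":0,"y":-12.8,"z":2.95,"twist":0},{"fingers":1,"x":0,"y":-13.8,"z":3.2,"twist":0},{"fingers":1,"x":0,"y":-14.6,"z":3.4,"twist":0},{"fingers":1,"x":0,"y":-15.1,"z":3.5,"twist":0},{"fingers":1,"x":0,"y":-15.3,"z":3.5,"twist":0},{"fingers":1,"x":0,"y":-15.3,"z":3.5,"twist":0},{"fingers":1,"x":0,"y":-15.3,"z":3.5,"twist":0}]'; python3 -m creep '[{"fingers":1,"x":0.3,"y":0,"z":0,"twist":0},{"fingers":1,"x":0.8,"y":0,"z":0,"twist":0},{"fingers":1,"x":1.2,"y":0,"z":0,"twist":0},{"fingers":1,"x":1.4,"y":0,"z":0,"twist":0},{"fingers":1,"x":1.4,"y":0,"z":0,"twist":0},{"fingers":1,"x":1.4,"y":0,"z":0,"twist":0}]';  python3 - <<'E'
from h import *
im=snap('wrist','w12'); goto(.5965,-.281,.0035)
E
```

```text
time: 15.77
position: [0.5958, -0.2783, 0.1168]
tool_rot: [0.003, 1.573, 0.0]
ft_force: [0.9, 0.6, 2.0]
grip_width: 0.999
time: 16.27
position: [0.5965, -0.2787, 0.0619]
tool_rot: [0.001, 1.571, -0.0]
ft_force: [0.0, 0.3, -0.2]
grip_width: 0.999
pos [ 0.5971 -0.2793  0.0628] units xyz [ 1.482 -0.042 -0.016] dist mm 59.3 yaw z -0.1 twist to 0: -0.019 t 16.3167 tilt [-1.    -0.     0.001]
```

View pics/w12.png

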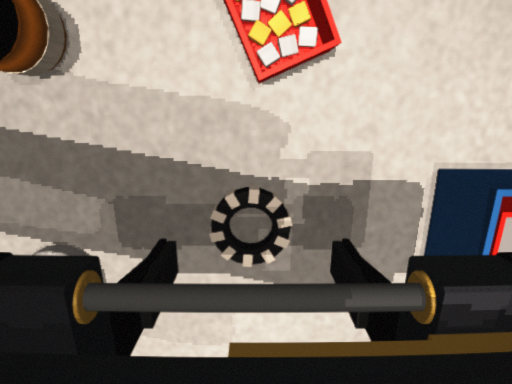

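```bash
python3 - <<'E'
from h import *
im=dict(np.load('pics/w12.npz'))
t=at_z(im,251,187,.014); print('far edge',t.round(4),'cy',(t[1]-.0292).round(4), at_z(im,251,225.5,.012).round(4))
print('box',by_depth(im,440,200).round(3),by_depth(im,480,220).round(3),'holder', by_depth(im,60,252).round(3))
tp=dict(np.load('pics/top0.npz')); print(by_depth(tp,400,115).round(3),by_depth(tp,396,60).round(3), by_depth(tp,432,240).round(3))
E
```

```text
far edge [ 0.5945 -0.251   0.014 ] cy -0.2802 [ 0.5944 -0.2799  0.012 ]
box [ 0.73  -0.261  0.01 ] [ 0.729 -0.26   0.054] holder [ 0.451 -0.301  0.013]
[ 0.73  -0.247  0.052] [ 0.863 -0.238  0.053] [ 0.439 -0.312  0.061]
```

```bash
python3 -m creep '[{"fingers":1,"x":0.3,"y":-0.02,"z":-0.05,"twist":0},{"fingers":1,"x":0.8,"y":-0.02,"z":-0.05,"twist":0},{"fingers":1,"x":1.2,"y":-0.02,"z":-0.05,"twist":0},{"fingers":1,"x":1.38,"y":-0.02,"z":-0.05,"twist":0},{"fingers":1,"x":1.47,"y":-0.02,"z":-0.05,"twist":0},{"fingers":1,"x":1.47,"y":-0.02,"z":-0.05,"twist":0},{"fingers":1,"x":1.47,"y":-0.02,"z":-0.05,"twist":0}]'; python3 -m creep '[{"fingers":0.5,"x":0,"y":0,"z":0,"twist":0},{"fingers":0.5,"x":0,"y":0,"z":0,"twist":0},{"fingers":0.5,"x":0,"y":0,"z":0,"twist":0},{"fingers":0.5,"x":0,"y":0,"z":0,"twist":0},{"fingers":0.5,"x":0,"y":0,"z":0,"twist":0},{"fingers":0.5,"x":0,"y":0,"z":0,"twist":0},{"fingers":0.5,"x":0,"y":0,"z":0,"twist":0},{"fingers":0.5,"x":0,"y":0,"z":0,"twist":0}]' 30
python3 - <<'E'
from h import *
goto(.459,.3325,.1);im=snap('wrist','w13')
E
```

```text
time: 16.9
position: [0.5951, -0.2812, 0.0041]
tool_rot: [0.002, 1.57, -0.003]
ft_force: [-0.2, -0.0, -0.3]
grip_width: 1.0
time: 17.57
position: [0.5945, -0.2811, 0.0036]
tool_rot: [0.002, 1.571, -0.003]
ft_force: [-1.3, 0.5, 2.8]
grip_width: 0.641
pos [ 0.5945 -0.2811  0.0036] units xyz [-2.414 15.329 -3.435] dist mm 635.8 yaw z -0.17 twist to 0: -0.035 t 17.5667 tilt [-1. -0. -0.]
```

View pics/w13.png

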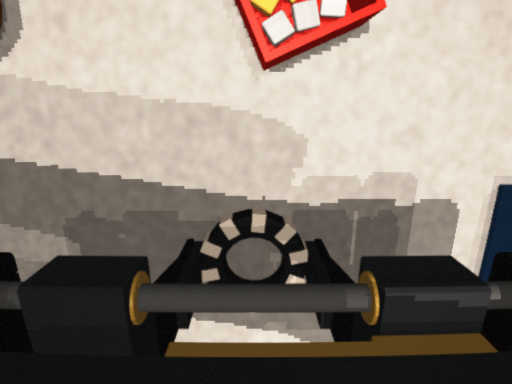

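```bash
python3 -m creep '[{"fingers":0.5,"x":-0.3,"y":0,"z":0,"twist":0},{"fingers":0.5,"x":-0.9,"y":0,"z":0,"twist":0},{"fingers":0.5,"x":-1.7,"y":0,"z":0,"twist":0},{"fingers":0.5,"x":-2.4,"y":0.1,"z":0,"twist":0},{"fingers":0.5,"x":-2.8,"y":0.6,"z":-0.12,"twist":0},{"fingers":0.5,"x":-2.8,"y":1.4,"z":-0.3,"twist":0},{"fingers":0.5,"x":-2.8,"y":2.4,"z":-0.53,"twist":0},{"fingers":0.5,"x":-2.8,"y":3.4,"z":-0.75,"twist":0},{"fingers":0.5,"x":-2.8,"y":4.4,"z":-1,"twist":0},{"fingers":0.5,"x":-2.8,"y":5.4,"z":-1.2,"twist":0},{"fingers":0.5,"x":-2.8,"y":6.4,"z":-1.4,"twist":0},{"fingers":0.5,"x":-2.8,"y":7.4,"z":-1.65,"twist":0},{"fingers":0.5,"x":-2.8,"y":8.4,"z":-1.85,"twist":0},{"fingers":0.5,"x":-2.8,"y":9.4,"z":-2.1,"twist":0},{"fingers":0.5,"x":-2.8,"y":10.4,"z":-2.3,"twist":0},{"fingers":0.5,"x":-2.8,"y":11.3,"z":-2.5,"twist":0},{"fingers":0.5,"x":-2.8,"y":12,"z":-2.65,"twist":0},{"fingers":0.5,"x":-2.8,"y":12.4,"z":-2.75,"twist":0},{"fingers":0.5,"x":-2.8,"y":12.5,"z":-2.8,"twist":0},{"fingers":0.5,"x":-2.8,"y":12.5,"z":-2.8,"twist":0}]'; python3 -m creep '[{"fingers":0.5,"x":0,"y":0.3,"z":-0.06,"twist":0},{"fingers":0.5,"x":0,"y":0.9,"z":-0.2,"twist":0},{"fingers":0.5,"x":0,"y":1.6,"z":-0.35,"twist":0},{"fingers":0.5,"x":0,"y":2.3,"z":-0.5,"twist":0},{"fingers":0.5,"x":0,"y":2.7,"z":-0.6,"twist":0},{"fingers":0.5,"x":0,"y":2.82,"z":-0.6,"twist":0},{"fingers":0.5,"x":0,"y":2.82,"z":-0.6,"twist":0},{"fingers":0.5,"x":0,"y":2.82,"z":-0.6,"twist":0}]'
python3 - <<'E'
from h import *
goto(.459,.3325,.0396);im=snap('wrist','w14')
E
```

```text
time: 19.28
position: [0.4832, 0.2206, 0.1156]
tool_rot: [-0.0, 1.571, 0.0]
ft_force: [0.2, -0.2, -2.6]
grip_width: 0.65
time: 19.95
position: [0.4616, 0.3296, 0.1149]
tool_rot: [0.003, 1.571, -0.006]
ft_force: [0.4, -0.5, -2.3]
grip_width: 0.645
pos [0.4616 0.3296 0.1149] units xyz [ 1.884  0.076 -0.066] dist mm 75.4 yaw z -0.32 twist to 0: -0.064 t 19.95 tilt [-1.    -0.002  0.   ]
```

View pics/w14.png

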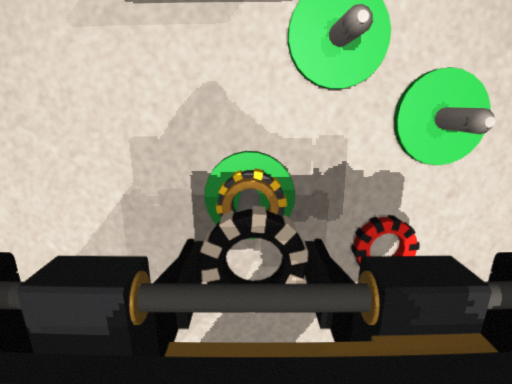

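```bash
python3 -m creep '[{"fingers":0.5,"x":0,"y":0,"z":0,"twist":0},{"fingers":0.5,"x":0,"y":0,"z":0,"twist":0}]'
python3 - <<'E'
from h import *
goto(.459,.3325,.0396);im=snap('wrist','w15')
m=cv2.inRange(cv2.cvtColor(im['pixels'],cv2.COLOR_RGB2HSV),np.array((45,80,30)),np.array((80,255,255)))
k=m[145:200,195:305]; p=cv2.findNonZero(k).reshape(-1,2)+[195,145]; print(p.min(0),p.max(0))
vt=p[:,1].min(); print('disc cy',at_z(im,252,vt,.01)[1]-.04, (at_z(im,p[:,0].min(),196,.01)+at_z(im,p[:,0].max()+1,196,.01))/2)
t=at_z(im,254,208.5,.126); print('ring cy',t[1]-.0292,((at_z(im,201.5,260,.126)+at_z(im,308,260,.126))/2).round(4))
E
```

```text
time: 20.17
position: [0.4613, 0.3303, 0.1152]
tool_rot: [0.004, 1.571, -0.005]
ft_force: [-0.4, 1.1, -1.8]
grip_width: 0.648
pos [0.4613 0.3303 0.1152] units xyz [ 1.89   0.056 -0.057] dist mm 75.7 yaw z -0.32 twist to 0: -0.065 t 20.1667 tilt [-1.    -0.001  0.   ]
[205 152] [294 199]
disc cy 0.3337310396436788 [0.45793033 0.3352576  0.01      ]
ring cy 0.3327028156514441 [0.4618 0.3331 0.126 ]
```

```bash
python3 -m creep '[{"fingers":0.5,"x":0.2,"y":0.01,"z":-0.07,"twist":0},{"fingers":0.5,"x":0.5,"y":0.01,"z":-0.07,"twist":0},{"fingers":0.5,"x":0.9,"y":0.01,"z":-0.07,"twist":0},{"fingers":0.5,"x":1.3,"y":0.01,"z":-0.07,"twist":0},{"fingers":0.5,"x":1.6,"y":0.01,"z":-0.07,"twist":0},{"fingers":0.5,"x":1.8,"y":0.01,"z":-0.07,"twist":0},{"fingers":0.5,"x":1.85,"y":0.01,"z":-0.07,"twist":0},{"fingers":0.5,"x":1.85,"y":0.01,"z":-0.07,"twist":0},{"fingers":0.5,"x":1.85,"y":0.01,"z":-0.07,"twist":0}]'; python3 -m creep '[{"fingers":0.5,"x":0.03,"y":0,"z":0,"twist":0},{"fingers":0.5,"x":0.05,"y":0,"z":0,"twist":0},{"fingers":0.5,"x":0.05,"y":0,"z":0,"twist":0},{"fingers":0.5,"x":0.05,"y":0,"z":0,"twist":0}]'; python3 - <<'E'
from h import *
im=snap('wrist','w16'); snap('scene','s16',(180,340,280,480),4)
E
```

```text
time: 20.97
position: [0.4578, 0.333, 0.0417]
tool_rot: [0.003, 1.57, -0.002]
ft_force: [-0.6, -0.3, -1.4]
grip_width: 0.648
time: 21.3
position: [0.4578, 0.3326, 0.0396]
tool_rot: [0.003, 1.57, -0.002]
ft_force: [-0.0, 0.3, -2.1]
grip_width: 0.645
```

View pics/w16.png

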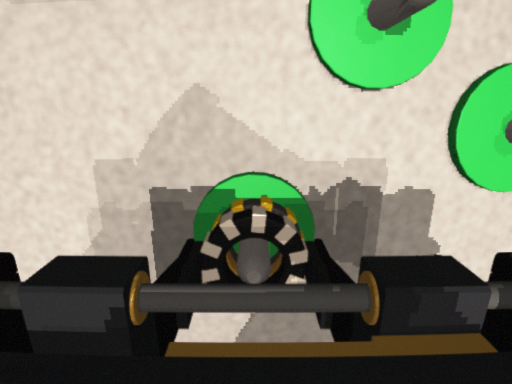

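View pics/s16.png

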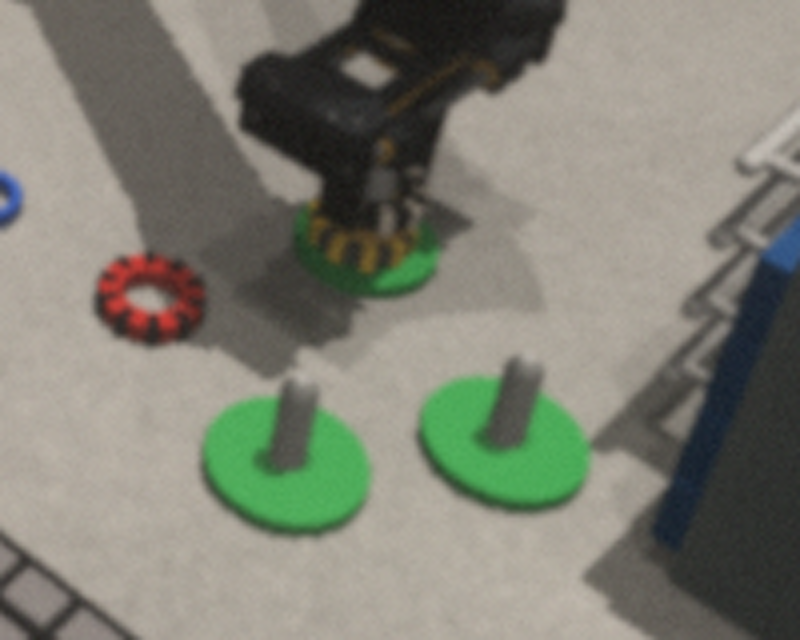

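```bash
python3 -m creep '[{"fingers":0.5,"x":0.01,"y":0,"z":0,"twist":0},{"fingers":0.5,"x":0.02,"y":0,"z":0,"twist":0},{"fingers":0.5,"x":0.02,"y":0,"z":0,"twist":0}]'; python3 -m creep '[{"fingers":0.5,"x":0.01,"y":0,"z":0,"twist":0},{"fingers":0.5,"x":0.01,"y":0,"z":0,"twist":0},{"fingers":0.5,"x":0.01,"y":0,"z":0,"twist":0}]'
```

```text
time: 21.65
position: [0.4578, 0.3327, 0.0395]
tool_rot: [0.002, 1.57, -0.003]
ft_force: [-1.2, -1.9, 5.7]
grip_width: 0.648
time: 21.9
position: [0.4578, 0.3327, 0.0394]
tool_rot: [0.002, 1.57, -0.003]
ft_force: [-2.9, -2.6, 8.7]
grip_width: 0.648
```

```bash
python3 -m creep '[{"fingers":0.7,"x":0,"y":0,"z":0,"twist":0},{"fingers":0.8,"x":0,"y":0,"z":0,"twist":0},{"fingers":1,"x":0,"y":0,"z":0,"twist":0},{"fingers":1,"x":0,"y":0,"z":0,"twist":0},{"fingers":1,"x":0,"y":0,"z":0,"twist":0},{"fingers":1,"x":0,"y":0,"z":0,"twist":0},{"fingers":1,"x":0,"y":0,"z":0,"twist":0},{"fingers":1,"x":-0.3,"y":0,"z":0,"twist":0},{"fingers":1,"x":-0.9,"y":0,"z":0,"twist":0},{"fingers":1,"x":-1.6,"y":0,"z":0,"twist":0},{"fingers":1,"x":-2,"y":0,"z":0,"twist":0},{"fingers":1,"x":-2,"y":0,"z":0,"twist":0},{"fingers":1,"x":-2,"y":0,"z":0,"twist":0}]'; python3 - <<'E'
from h import *
im=snap('wrist','w17'); goto(.595,.1645,.1)
E
```

```text
time: 22.98
position: [0.4583, 0.3331, 0.1197]
tool_rot: [0.003, 1.568, -0.002]
ft_force: [-1.0, -0.1, 0.2]
grip_width: 1.002
pos [0.4576 0.3325 0.1185] units xyz [ 0.465 -4.188  3.447] dist mm 217.8 yaw z -0.17 twist to 0: -0.035 t 23.0333 tilt [-1.    -0.     0.001]
```

View pics/w17.png

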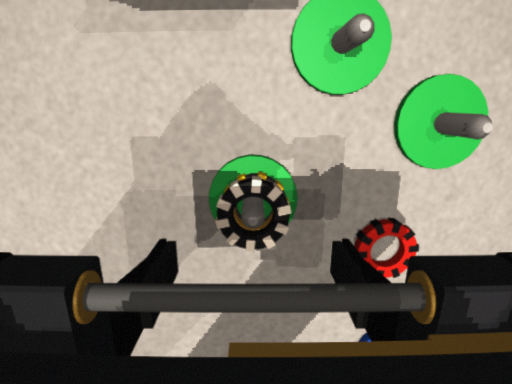

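The white cutter is on, centred on the post at about (254,212). Next is the blue spacer.

```bash
python3 -m creep '[{"fingers":1,"x":0,"y":-0.3,"z":0.25,"twist":0},{"fingers":1,"x":0,"y":-0.8,"z":0.66,"twist":0},{"fingers":1,"x":0,"y":-1.5,"z":1.2,"twist":0},{"fingers":1,"x":0,"y":-2.2,"z":1.8,"twist":0},{"fingers":1,"x":0,"y":-2.9,"z":2.4,"twist":0},{"fingers":1,"x":0,"y":-3.6,"z":3,"twist":0},{"fingers":1,"x":0.3,"y":-4,"z":3.3,"twist":0},{"fingers":1,"x":0.8,"y":-4.18,"z":3.45,"twist":0},{"fingers":1,"x":1.2,"y":-4.18,"z":3.45,"twist":0},{"fingers":1,"x":1.4,"y":-4.18,"z":3.45,"twist":0},{"fingers":1,"x":1.4,"y":-4.18,"z":3.45,"twist":0},{"fingers":1,"x":1.4,"y":-4.18,"z":3.45,"twist":0},{"fingers":1,"x":1.4,"y":-4.18,"z":3.45,"twist":0}]';  python3 - <<'E'
from h import *
im=snap('wrist','w18'); goto(.595,.1645,.0035)
hsv=cv2.cvtColor(im['pixels'],cv2.COLOR_RGB2HSV); m=cv2.inRange(hsv,np.array((100,90,50)),np.array((130,255,255)))
m[:170]=0;m[260:]=0; m[:,:190]=0; m[:,320:]=0
p=cv2.findNonZero(m).reshape(-1,2); print(p.min(0),p.max(0)); a=p.min(0);b=p.max(0)
print(at_z(im,(a[0]+b[0])/2,a[1]-.5,.012)-[0,.023,0])
E
```

```text
time: 24.12
position: [0.5949, 0.1664, 0.0627]
tool_rot: [0.001, 1.57, -0.0]
ft_force: [-0.6, 0.1, 0.8]
grip_width: 0.999
pos [0.5952 0.1662 0.0631] units xyz [ 1.491 -0.044 -0.008] dist mm 59.7 yaw z -0.08 twist to 0: -0.017 t 24.1667 tilt [-1.     0.001  0.001]
[221 193] [283 254]
[0.59364702 0.16646287 0.012     ]
```

View pics/w18.png

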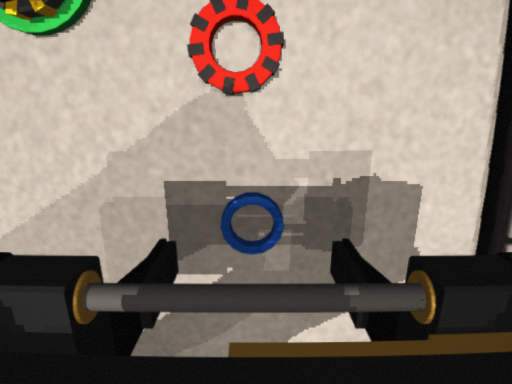

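```bash
python3 -m creep '[{"fingers":1,"x":0.3,"y":0,"z":-0.03,"twist":0},{"fingers":1,"x":0.8,"y":0,"z":-0.03,"twist":0},{"fingers":1,"x":1.2,"y":0,"z":-0.03,"twist":0},{"fingers":1,"x":1.4,"y":0,"z":-0.03,"twist":0},{"fingers":1,"x":1.48,"y":0,"z":-0.03,"twist":0},{"fingers":1,"x":1.48,"y":0,"z":-0.03,"twist":0},{"fingers":1,"x":1.48,"y":0,"z":-0.03,"twist":0}]' 
python3 -m creep '[{"fingers":0.4,"x":0,"y":0,"z":0,"twist":0},{"fingers":0.4,"x":0,"y":0,"z":0,"twist":0},{"fingers":0.4,"x":0,"y":0,"z":0,"twist":0},{"fingers":0.4,"x":0,"y":0,"z":0,"twist":0},{"fingers":0.4,"x":0,"y":0,"z":0,"twist":0},{"fingers":0.4,"x":0,"y":0,"z":0,"twist":0},{"fingers":0.4,"x":0,"y":0,"z":0,"twist":0},{"fingers":0.4,"x":0,"y":0,"z":0,"twist":0},{"fingers":0.4,"x":0,"y":0,"z":0,"twist":0},{"fingers":0.4,"x":0,"y":0,"z":0,"twist":0}]' 30
python3 - <<'E'
from h import *
goto(.4585,.333,.1);im=snap('wrist','w19')
E
```

```text
time: 24.75
position: [0.5943, 0.1654, 0.0035]
tool_rot: [0.002, 1.57, -0.002]
ft_force: [0.4, -0.0, 0.5]
grip_width: 0.998
time: 25.58
position: [0.5938, 0.1649, 0.0029]
tool_rot: [0.002, 1.571, -0.002]
ft_force: [0.3, -0.4, -0.6]
grip_width: 0.506
pos [0.5938 0.1649 0.0029] units xyz [-2.428  4.191 -3.396] dist mm 236.6 yaw z -0.17 twist to 0: -0.035 t 25.5833 tilt [-1. -0. -0.]
```

View pics/w19.png

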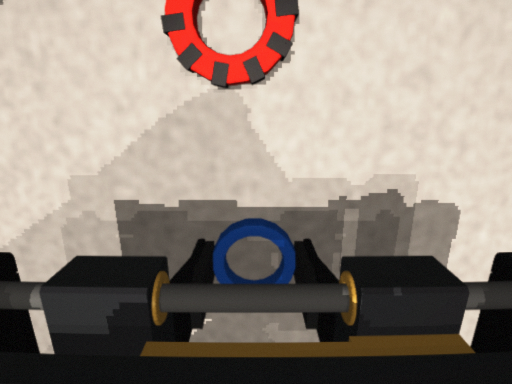

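```bash
python3 -m creep '[{"fingers":0.4,"x":-0.3,"y":0,"z":0,"twist":0},{"fingers":0.4,"x":-0.9,"y":0,"z":0,"twist":0},{"fingers":0.4,"x":-1.7,"y":0,"z":0,"twist":0},{"fingers":0.4,"x":-2.4,"y":0.1,"z":-0.1,"twist":0},{"fingers":0.4,"x":-2.8,"y":0.5,"z":-0.4,"twist":0},{"fingers":0.4,"x":-2.8,"y":1.1,"z":-0.9,"twist":0},{"fingers":0.4,"x":-2.8,"y":1.8,"z":-1.45,"twist":0},{"fingers":0.4,"x":-2.8,"y":2.5,"z":-2,"twist":0},{"fingers":0.4,"x":-2.8,"y":3.2,"z":-2.6,"twist":0},{"fingers":0.4,"x":-2.8,"y":3.7,"z":-3,"twist":0},{"fingers":0.4,"x":-2.8,"y":4,"z":-3.3,"twist":0},{"fingers":0.4,"x":-2.8,"y":4.18,"z":-3.4,"twist":0},{"fingers":0.4,"x":-2.8,"y":4.18,"z":-3.4,"twist":0},{"fingers":0.4,"x":-2.8,"y":4.18,"z":-3.4,"twist":0},{"fingers":0.4,"x":-2.8,"y":4.18,"z":-3.4,"twist":0}]'
python3 - <<'E'
from h import *
goto(.4585,.333,.053);im=snap('wrist','w20')
hsv=cv2.cvtColor(im['pixels'],cv2.COLOR_RGB2HSV)
m=cv2.inRange(hsv,np.array((45,80,30)),np.array((80,255,255)))
k=m[145:205,195:305]; p=cv2.findNonZero(k).reshape(-1,2)+[195,145]; print(p.min(0),p.max(0))
print('disc cy',at_z(im,252,p[:,1].min(),.01)[1]-.04, (at_z(im,p[:,0].min(),198,.01)+at_z(im,p[:,0].max()+1,198,.01))/2)
m=cv2.inRange(hsv,np.array((100,90,50)),np.array((130,255,255))); m[:,:190]=0; m[:,320:]=0;m[:180]=0
p=cv2.findNonZero(m).reshape(-1,2); a=p.min(0);b=p.max(0); print(a,b)
zt=.112+.012
print('ring',at_z(im,(a[0]+b[0]+1)/2,a[1],zt)-[0,.023,0])
E
```

```text
time: 26.88
position: [0.4599, 0.331, 0.1149]
tool_rot: [0.004, 1.57, -0.005]
ft_force: [0.2, -0.3, -0.6]
grip_width: 0.508
pos [0.4599 0.331  0.1149] units xyz [ 1.547  0.052 -0.035] dist mm 61.9 yaw z -0.32 twist to 0: -0.064 t 26.8833 tilt [-1.    -0.001  0.   ]
[206 153] [296 204]
disc cy 0.33360501688399385 [0.45787953 0.33418452 0.01      ]
[213 218] [295 283]
ring [0.46032493 0.33384789 0.124     ]
```

View pics/w20.png

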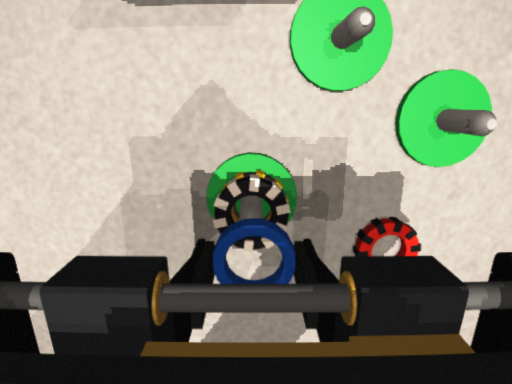

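```bash
python3 -m creep '[{"fingers":0.4,"x":0.2,"y":0,"z":-0.04,"twist":0},{"fingers":0.4,"x":0.5,"y":0,"z":-0.04,"twist":0},{"fingers":0.4,"x":0.9,"y":0,"z":-0.04,"twist":0},{"fingers":0.4,"x":1.2,"y":0,"z":-0.04,"twist":0},{"fingers":0.4,"x":1.4,"y":0,"z":-0.04,"twist":0},{"fingers":0.4,"x":1.5,"y":0,"z":-0.04,"twist":0},{"fingers":0.4,"x":1.5,"y":0,"z":-0.04,"twist":0},{"fingers":0.4,"x":1.5,"y":0,"z":-0.04,"twist":0}]'; python3 -m creep '[{"fingers":0.4,"x":0.03,"y":0,"z":0,"twist":0},{"fingers":0.4,"x":0.05,"y":0,"z":0,"twist":0},{"fingers":0.4,"x":0.06,"y":0,"z":0,"twist":0},{"fingers":0.4,"x":0.06,"y":0,"z":0,"twist":0}]'; python3 - <<'E'
from h import *
im=snap('wrist','w21')
E
```

```text
time: 27.6
position: [0.4568, 0.3328, 0.0549]
tool_rot: [0.002, 1.571, -0.002]
ft_force: [-0.1, -0.2, -0.5]
grip_width: 0.512
time: 27.93
position: [0.457, 0.3328, 0.0529]
tool_rot: [0.002, 1.57, -0.002]
ft_force: [0.1, -0.1, 0.5]
grip_width: 0.507
```

View pics/w21.png

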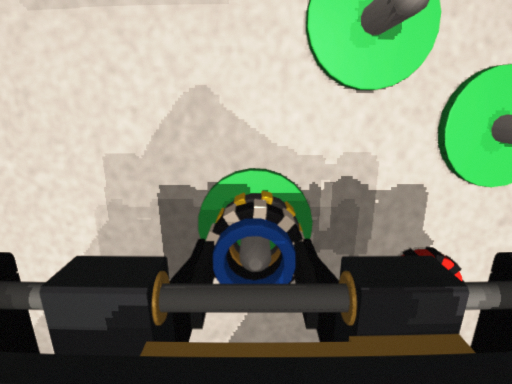

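```bash
python3 -m creep '[{"fingers":0.4,"x":0.01,"y":0,"z":0,"twist":0},{"fingers":0.4,"x":0.02,"y":0,"z":0,"twist":0},{"fingers":0.4,"x":0.02,"y":0,"z":0,"twist":0}]'
```

```text
time: 28.23
position: [0.457, 0.3328, 0.0528]
tool_rot: [0.002, 1.57, -0.003]
ft_force: [-2.0, -1.8, 8.5]
grip_width: 0.508
```

```bash
python3 -m creep '[{"fingers":0.6,"x":0,"y":0,"z":0,"twist":0},{"fingers":0.7,"x":0,"y":0,"z":0,"twist":0},{"fingers":1,"x":0,"y":0,"z":0,"twist":0},{"fingers":1,"x":0,"y":0,"z":0,"twist":0},{"fingers":1,"x":0,"y":0,"z":0,"twist":0},{"fingers":1,"x":0,"y":0,"z":0,"twist":0},{"fingers":1,"x":0,"y":0,"z":0,"twist":0},{"fingers":1,"x":-0.3,"y":0,"z":0,"twist":0},{"fingers":1,"x":-0.9,"y":0,"z":0,"twist":0},{"fingers":1,"x":-1.4,"y":0,"z":0,"twist":0},{"fingers":1,"x":-1.7,"y":0,"z":0,"twist":0},{"fingers":1,"x":-1.7,"y":0,"z":0,"twist":0},{"fingers":1,"x":-1.7,"y":0,"z":0,"twist":0}]'; python3 - <<'E'
from h import *
im=snap('wrist','w22'); goto(.5847,.2835,.06); snap('scene','s22',(180,340,280,480),4)
E
```

```text
time: 29.32
position: [0.4571, 0.3327, 0.1203]
tool_rot: [0.003, 1.569, -0.002]
ft_force: [0.9, -0.7, -0.1]
grip_width: 0.997
pos [0.4566 0.3321 0.1192] units xyz [ 1.48  -1.204  3.207] dist mm 149.3 yaw z -0.18 twist to 0: -0.037 t 29.3667 tilt [-1.    -0.001 -0.   ]
```

View pics/w22.png

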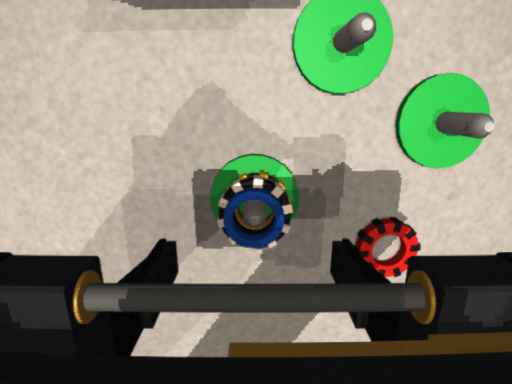

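View pics/s22.png

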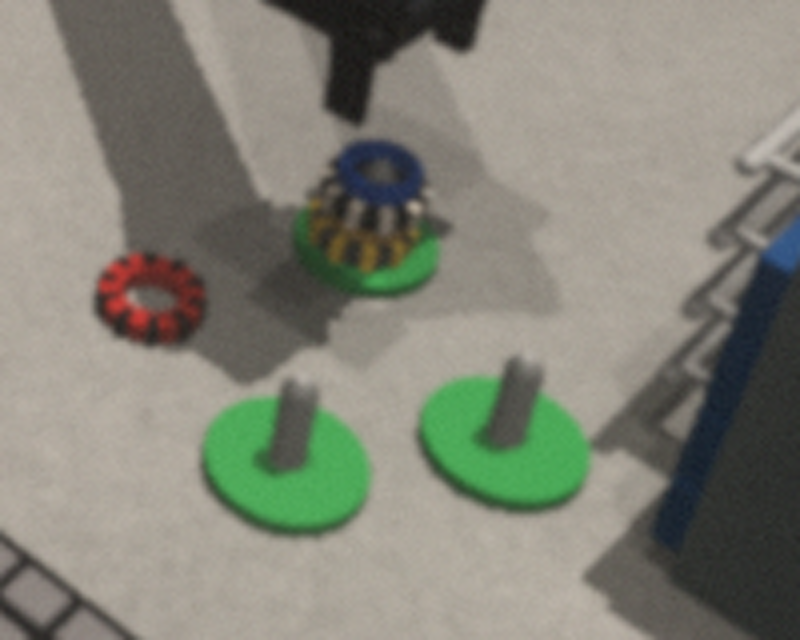

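```bash
python3 -m creep '[{"fingers":1,"x":0,"y":-0.1,"z":0.3,"twist":0},{"fingers":1,"x":0,"y":-0.3,"z":0.8,"twist":0},{"fingers":1,"x":0,"y":-0.6,"z":1.6,"twist":0},{"fingers":1,"x":0,"y":-0.9,"z":2.4,"twist":0},{"fingers":1,"x":0,"y":-1.1,"z":3,"twist":0},{"fingers":1,"x":0.3,"y":-1.2,"z":3.2,"twist":0},{"fingers":1,"x":0.8,"y":-1.2,"z":3.2,"twist":0},{"fingers":1,"x":1.2,"y":-1.2,"z":3.2,"twist":0},{"fingers":1,"x":1.4,"y":-1.2,"z":3.2,"twist":0},{"fingers":1,"x":1.4,"y":-1.2,"z":3.2,"twist":0},{"fingers":1,"x":1.4,"y":-1.2,"z":3.2,"twist":0},{"fingers":1,"x":1.4,"y":-1.2,"z":3.2,"twist":0}]';  python3 - <<'E'
from h import *
im=snap('wrist','w23'); goto(.585,.2835,.0035)
E
```

```text
time: 30.42
position: [0.5849, 0.2848, 0.0644]
tool_rot: [0.002, 1.57, -0.001]
ft_force: [0.9, -1.0, 0.5]
grip_width: 0.998
pos [0.5851 0.2849 0.0648] units xyz [ 1.533 -0.035 -0.004] dist mm 61.3 yaw z -0.14 twist to 0: -0.029 t 30.4667 tilt [-1.     0.001  0.002]
```

View pics/w23.png

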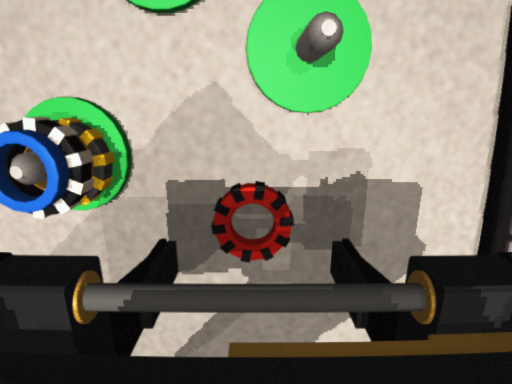

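```bash
python3 - <<'E'
from h import *
im=dict(np.load('pics/w23.npz')); t=at_z(im,253,183,.014); print(t-[0,.0292,0], at_z(im,253,221,.012))
E
python3 -m creep '[{"fingers":1,"x":0.3,"y":0,"z":0,"twist":0},{"fingers":1,"x":0.8,"y":0,"z":0,"twist":0},{"fingers":1,"x":0.9,"y":0,"z":0,"twist":0},{"fingers":1,"x":0.9,"y":0,"z":0,"twist":0},{"fingers":1,"x":0.9,"y":0,"z":0,"twist":0}]'
```

```text
[0.58434114 0.2855656  0.014     ] [0.58428801 0.28615636 0.012     ]
time: 30.88
position: [0.5845, 0.2843, 0.0278]
tool_rot: [0.002, 1.571, -0.002]
ft_force: [0.7, 0.5, -0.4]
grip_width: 0.999
```

```bash
python3 -m creep '[{"fingers":1,"x":0.2,"y":0.03,"z":0,"twist":0},{"fingers":1,"x":0.45,"y":0.03,"z":0,"twist":0},{"fingers":1,"x":0.57,"y":0.03,"z":0,"twist":0},{"fingers":1,"x":0.6,"y":0.03,"z":0,"twist":0},{"fingers":1,"x":0.6,"y":0.03,"z":0,"twist":0}]'
python3 -m creep '[{"fingers":0.5,"x":0,"y":0,"z":0,"twist":0},{"fingers":0.5,"x":0,"y":0,"z":0,"twist":0},{"fingers":0.5,"x":0,"y":0,"z":0,"twist":0},{"fingers":0.5,"x":0,"y":0,"z":0,"twist":0},{"fingers":0.5,"x":0,"y":0,"z":0,"twist":0},{"fingers":0.5,"x":0,"y":0,"z":0,"twist":0},{"fingers":0.5,"x":0,"y":0,"z":0,"twist":0},{"fingers":0.5,"x":0,"y":0,"z":0,"twist":0}]' 30
python3 - <<'E'
from h import *
goto(.473,-.0135,.1);im=snap('wrist','w24')
E
```

```text
time: 31.3
position: [0.5841, 0.2851, 0.0029]
tool_rot: [0.002, 1.572, -0.003]
ft_force: [1.4, 0.2, -0.7]
grip_width: 1.003
time: 31.97
position: [0.5845, 0.2854, 0.0039]
tool_rot: [0.002, 1.571, -0.002]
ft_force: [-0.5, -0.2, 2.0]
grip_width: 0.643
pos [0.5845 0.2854 0.0039] units xyz [-2.402 -7.482 -2.766] dist mm 333.2 yaw z -0.17 twist to 0: -0.033 t 31.9667 tilt [-1. -0. -0.]
```

View pics/w24.png

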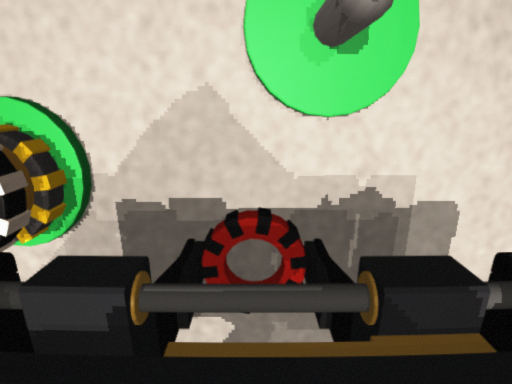

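```bash
python3 -m creep '[{"fingers":0.5,"x":-0.3,"y":0,"z":0,"twist":0},{"fingers":0.5,"x":-0.9,"y":0,"z":0,"twist":0},{"fingers":0.5,"x":-1.7,"y":0,"z":0,"twist":0},{"fingers":0.5,"x":-2.4,"y":-0.1,"z":0,"twist":0},{"fingers":0.5,"x":-2.8,"y":-0.5,"z":-0.2,"twist":0},{"fingers":0.5,"x":-2.8,"y":-1.2,"z":-0.4,"twist":0},{"fingers":0.5,"x":-2.8,"y":-2,"z":-0.7,"twist":0},{"fingers":0.5,"x":-2.8,"y":-2.8,"z":-1,"twist":0},{"fingers":0.5,"x":-2.8,"y":-3.6,"z":-1.3,"twist":0},{"fingers":0.5,"x":-2.8,"y":-4.4,"z":-1.6,"twist":0},{"fingers":0.5,"x":-2.8,"y":-5.2,"z":-1.9,"twist":0},{"fingers":0.5,"x":-2.8,"y":-6,"z":-2.2,"twist":0},{"fingers":0.5,"x":-2.8,"y":-6.7,"z":-2.5,"twist":0},{"fingers":0.5,"x":-2.8,"y":-7.2,"z":-2.7,"twist":0},{"fingers":0.5,"x":-2.8,"y":-7.4,"z":-2.77,"twist":0},{"fingers":0.5,"x":-2.8,"y":-7.48,"z":-2.77,"twist":0},{"fingers":0.5,"x":-2.8,"y":-7.48,"z":-2.77,"twist":0},{"fingers":0.5,"x":-2.8,"y":-7.48,"z":-2.77,"twist":0},{"fingers":0.5,"x":-2.8,"y":-7.48,"z":-2.77,"twist":0}]'
python3 - <<'E'
from h import *
goto(.473,-.0135,.0139);im=snap('wrist','w25')
hsv=cv2.cvtColor(im['pixels'],cv2.COLOR_RGB2HSV)
m=cv2.inRange(hsv,np.array((8,120,60)),np.array((22,255,255))); m[:130]=0; m[208:]=0; m[:,:180]=0;m[:,330:]=0
p=cv2.findNonZero(m).reshape(-1,2); a=p.min(0);b=p.max(0); print(a,b)
r=p[p[:,1]==198]; print(r.min(0),r.max(0))
print('disc cy',at_z(im,(a[0]+b[0])/2,a[1],.01)[1]-.04, (at_z(im,a[0],198,.01)+at_z(im,b[0]+1,198,.01))/2)
E
```

```text
time: 33.6
position: [0.4735, -0.0115, 0.1159]
tool_rot: [0.001, 1.57, 0.001]
ft_force: [-0.5, -0.4, -2.3]
grip_width: 0.637
pos [ 0.4735 -0.0115  0.1159] units xyz [ 2.549 -0.052 -0.013] dist mm 102.0 yaw z -0.01 twist to 0: -0.002 t 33.6 tilt [-1.     0.001  0.   ]
[207 159] [296 207]
[207 198] [296 198]
disc cy -0.013939819085098205 [ 0.47189583 -0.00840549  0.01      ]
```

View pics/w25.png

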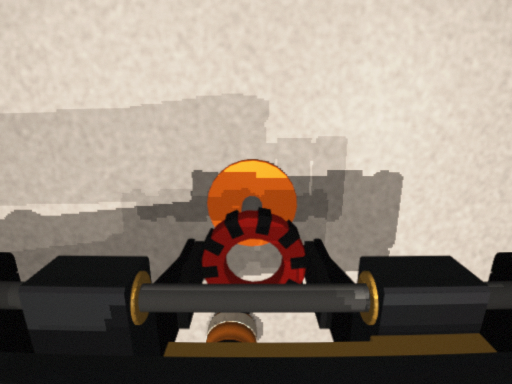

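```bash
python3 -m creep '[{"fingers":0.5,"x":0.2,"y":-0.06,"z":-0.02,"twist":0},{"fingers":0.5,"x":0.5,"y":-0.06,"z":-0.02,"twist":0},{"fingers":0.5,"x":0.8,"y":-0.06,"z":-0.02,"twist":0},{"fingers":0.5,"x":0.9,"y":-0.06,"z":-0.02,"twist":0},{"fingers":0.5,"x":0.9,"y":-0.06,"z":-0.02,"twist":0},{"fingers":0.5,"x":0.9,"y":-0.06,"z":-0.02,"twist":0}]'
python3 - <<'E'
from h import *
goto(.473,-.0145,.0139);im=snap('wrist','w26')
t=at_z(im,254,208.5,.0799+.014-.0039);print('ring',t-[0,.0292,0])
hsv=cv2.cvtColor(im['pixels'],cv2.COLOR_RGB2HSV)
m=cv2.inRange(hsv,np.array((8,120,60)),np.array((22,255,255))); m[:130]=0; m[205:]=0; m[:,:180]=0;m[:,330:]=0
p=cv2.findNonZero(m).reshape(-1,2); a=p.min(0);b=p.max(0); print(a,b)
print('disc cy',at_z(im,(a[0]+b[0])/2,a[1],.01)[1]-.04, (at_z(im,a[0],198,.01)+at_z(im,b[0]+1,198,.01))/2)
E
```

```text
time: 34.15
position: [0.4717, -0.0156, 0.079]
tool_rot: [0.003, 1.572, -0.002]
ft_force: [0.2, -0.1, -1.9]
grip_width: 0.642
pos [ 0.4717 -0.0156  0.079 ] units xyz [1.629 0.026 0.035] dist mm 65.2 yaw z -0.15 twist to 0: -0.03 t 34.15 tilt [-1.     0.001 -0.001]
ring [ 0.47180086 -0.01319236  0.09      ]
[203 161] [305 204]
disc cy -0.013505117464232295 [ 0.47207373 -0.00177399  0.01      ]
```

View pics/w26.png

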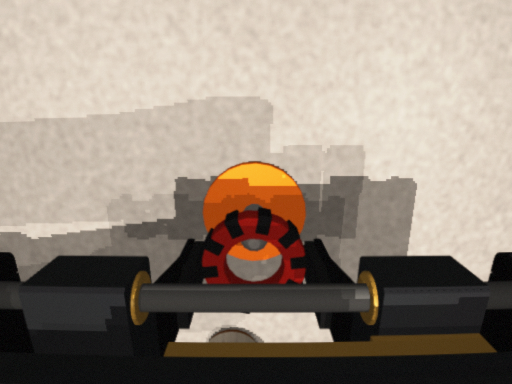

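Ring and orange spindle are aligned within 0.5 mm. I lower by 65 mm, with the last 2 mm slow.

```bash
python3 -m creep '[{"fingers":0.5,"x":0.2,"y":0,"z":0.01,"twist":0},{"fingers":0.5,"x":0.5,"y":0,"z":0.01,"twist":0},{"fingers":0.5,"x":0.9,"y":0,"z":0.01,"twist":0},{"fingers":0.5,"x":1.3,"y":0,"z":0.01,"twist":0},{"fingers":0.5,"x":1.5,"y":0,"z":0.01,"twist":0},{"fingers":0.5,"x":1.58,"y":0,"z":0.01,"twist":0},{"fingers":0.5,"x":1.58,"y":0,"z":0.01,"twist":0},{"fingers":0.5,"x":1.58,"y":0,"z":0.01,"twist":0}]'; python3 -m creep '[{"fingers":0.5,"x":0.02,"y":0,"z":0,"twist":0},{"fingers":0.5,"x":0.03,"y":0,"z":0,"twist":0},{"fingers":0.5,"x":0.04,"y":0,"z":0,"twist":0},{"fingers":0.5,"x":0.04,"y":0,"z":0,"twist":0}]'
```

```text
time: 34.87
position: [0.4729, -0.0158, 0.0168]
tool_rot: [0.002, 1.57, -0.002]
ft_force: [-0.6, 0.5, -1.4]
grip_width: 0.642
time: 35.2
position: [0.4728, -0.016, 0.0153]
tool_rot: [0.002, 1.57, -0.003]
ft_force: [-0.5, -0.1, -2.3]
grip_width: 0.64
```

```bash
python3 -m creep '[{"fingers":0.5,"x":0.02,"y":0,"z":0,"twist":0},{"fingers":0.5,"x":0.03,"y":0,"z":0,"twist":0},{"fingers":0.5,"x":0.04,"y":0,"z":0,"twist":0},{"fingers":0.5,"x":0.04,"y":0,"z":0,"twist":0}]'; python3 -m creep '[{"fingers":0.5,"x":0.01,"y":0,"z":0,"twist":0},{"fingers":0.5,"x":0.015,"y":0,"z":0,"twist":0},{"fingers":0.5,"x":0.015,"y":0,"z":0,"twist":0}]'; python3 - <<'E'
from h import *
im=snap('wrist','w27')
E
```

```text
time: 35.53
position: [0.4726, -0.016, 0.0138]
tool_rot: [0.002, 1.571, -0.003]
ft_force: [-2.4, -0.6, 4.3]
grip_width: 0.637
time: 35.78
position: [0.4726, -0.0159, 0.0137]
tool_rot: [0.002, 1.571, -0.003]
ft_force: [-5.0, -0.0, 10.5]
grip_width: 0.638
```

View pics/w27.png

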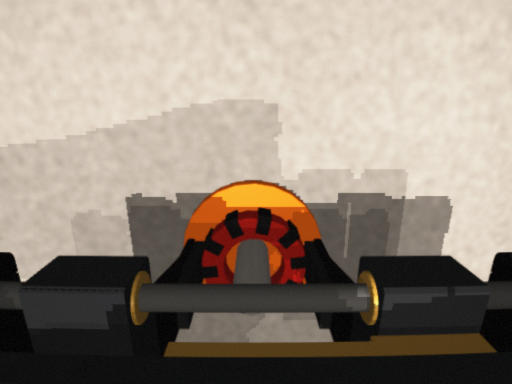

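Contact is felt (10 N) and the post is through the bore. Release and retreat upward.

```bash
python3 -m creep '[{"fingers":0.7,"x":0,"y":0,"z":0,"twist":0},{"fingers":0.8,"x":0,"y":0,"z":0,"twist":0},{"fingers":1,"x":0,"y":0,"z":0,"twist":0},{"fingers":1,"x":0,"y":0,"z":0,"twist":0},{"fingers":1,"x":0,"y":0,"z":0,"twist":0},{"fingers":1,"x":0,"y":0,"z":0,"twist":0},{"fingers":1,"x":0,"y":0,"z":0,"twist":0},{"fingers":1,"x":-0.3,"y":0,"z":0,"twist":0},{"fingers":1,"x":-0.9,"y":0,"z":0,"twist":0},{"fingers":1,"x":-1.7,"y":0,"z":0,"twist":0},{"fingers":1,"x":-2.5,"y":0,"z":0,"twist":0},{"fingers":1,"x":-3.2,"y":0,"z":0,"twist":0},{"fingers":1,"x":-3.8,"y":0,"z":0,"twist":0},{"fingers":1,"x":-4,"y":0,"z":0,"twist":0},{"fingers":1,"x":-4,"y":-0.5,"z":0,"twist":0},{"fingers":1,"x":-4,"y":-1.5,"z":0.5,"twist":0},{"fingers":1,"x":-4,"y":-2.4,"z":1,"twist":0},{"fingers":1,"x":-4,"y":-2.9,"z":1.4,"twist":0},{"fingers":1,"x":-4,"y":-3,"z":1.5,"twist":0},{"fingers":1,"x":-4,"y":-3,"z":1.5,"twist":0}]'; python3 - <<'E'
from h import *
im=snap('wrist','w28'); snap('scene','s28'); crop('s28',120,300,180,420,3.3,'s28c'); t=snap('top','t28')
E
```

```text
time: 37.5
position: [0.5324, -0.1377, 0.1719]
tool_rot: [0.006, 1.572, -0.003]
ft_force: [-1.0, 0.6, 0.5]
grip_width: 1.002
```

View pics/w28.png

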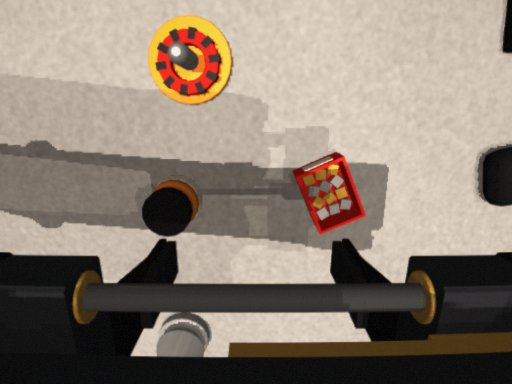

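View pics/s28c.png

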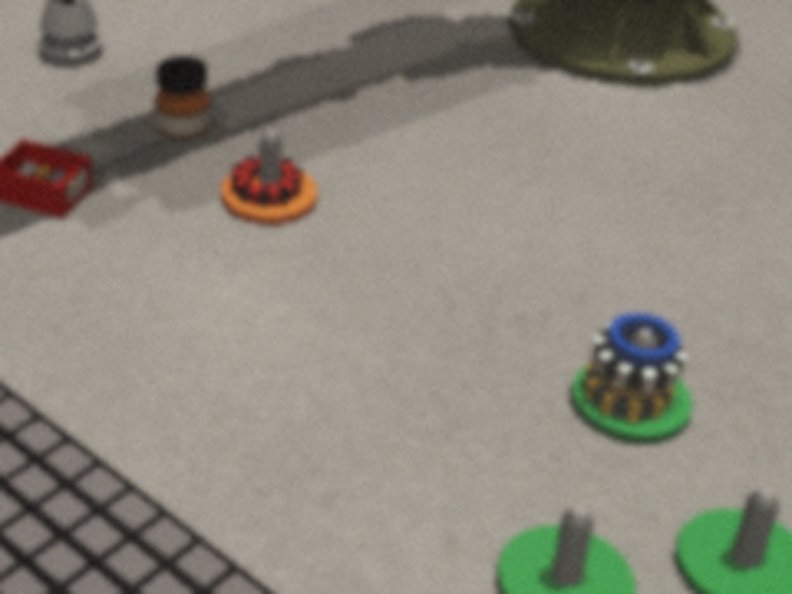

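View pics/t28.png

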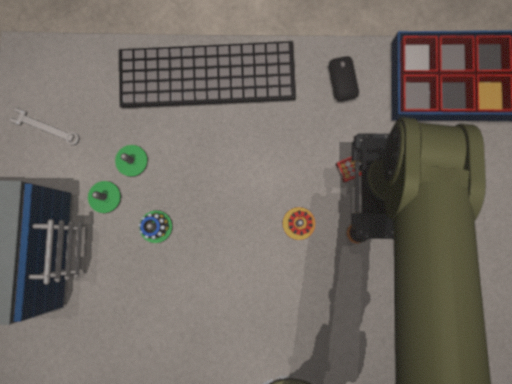

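```bash
python3 - <<'E'
from h import *
im=dict(np.load('pics/t28.npz')); crop('t28',200,250,130,180,12,'t28c')
hsv=cv2.cvtColor(im['pixels'],cv2.COLOR_RGB2HSV)
m=cv2.inRange(hsv,np.array((100,90,50)),np.array((130,255,255))); m[:200]=0;m[250:]=0;m[:,:130]=0;m[:,180:]=0
p=cv2.findNonZero(m); c,r=cv2.minEnclosingCircle(cv2.convexHull(p)); print(c,r,at_z(im,*c,.062).round(4))
z=[by_depth(im,*q)[2] for q in p.reshape(-1,2)]; print('blue z med',np.median(z), np.percentile(z,[10,90]))
m=cv2.inRange(hsv,np.array((45,80,30)),np.array((80,255,255))); m[:200]=0;m[250:]=0;m[:,:130]=0;m[:,180:]=0
c,r=cv2.minEnclosingCircle(cv2.findNonZero(m)); print('disc',c,r,at_z(im,*c,.01).round(4))
w=dict(np.load('pics/w28.npz'))
print('red',at_z(w,188,62,.022).round(4),'disc',at_z(w,190,60,.01).round(4),'jar top',at_z(w,168,211,.06).round(3),'bin',at_z(w,328,193,.03).round(3))
s=telemetry.get_state(); print(s['time'],s['qd'])
E
```

```text
(149.91175842285156, 225.91175842285156) 10.129448890686035 [0.4586 0.3316 0.062 ]
blue z med 0.06183208532949752 [0.04797647 0.06452009]
disc (155.61764526367188, 226.35293579101562) 16.140302658081055 [0.4591 0.3324 0.01  ]
red [ 0.4725 -0.0173  0.022 ] disc [ 0.4722 -0.0141  0.01  ] jar top [ 0.454 -0.148  0.06 ] bin [ 0.606 -0.14   0.03 ]
37.65 [-0.00478882 -0.01306608 -0.00359937  0.00462284  0.00492594 -0.00274374
 -0.00053141]
```

View pics/t28c.png

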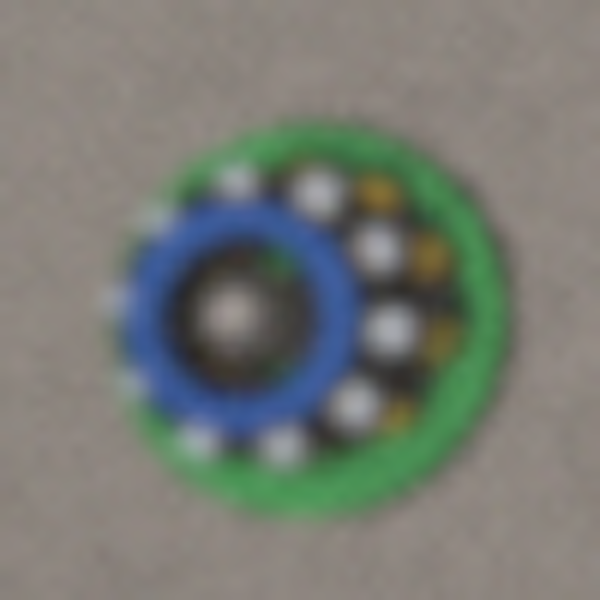

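```bash
python3 -c "
from bench import workorder; print(workorder.close_job())"
```

```text
the job is handed in; nothing more can be done
None
```

The set is loaded and the job is handed in, at about 38 s of the 109 s allowed. The green spindle nearest the base (the one used, at about 0.459, 0.333) carries the yellow cutter, brass spacer, white cutter and blue spacer from the bottom up. The red cutter is alone on the orange spindle. Each ring was lowered until the wrist felt contact (5.7 to 10.5 N) before I opened the fingers.

**Last checks:**
- **Green stack:** the blue spacer's top read 61.8 mm against the 62 mm expected. Its axis was within about 1 mm of the spindle's. I did not measure the three lower rings' heights again after release; they looked flat and centred in the pictures.
- **Red cutter:** in the last wrist picture it looked about 3 mm off the orange axis by a rough reading, against less than 1 mm just before I lowered it. Both are inside the 10 mm allowed.
- **Bystanders:** the jar and bin were upright and within about 4 mm of where they started. The holder was only partly in view; it stood upright, but I did not measure its position again.
- **Robot:** the gripper was open, clear of everything and almost still when I handed in.

No check failed.

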